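# Stand up the toppled oil bottles and push their spout collars on

## Robot

A 6-joint arm with a two-finger parallel gripper is mounted at the origin on the work surface. World frame = base frame: x ahead of the robot, y to its left, z up, the work surface at z = 0. Lengths are in m, angles in rad, forces in N, time in s.
With the tool pointing down it reaches from about 0.4 to 0.825 m from the base axis. Payload 7 kg.
Tool frame: the origin (TCP) lies on the centre line of the jaws, within the pads' length; the fingertips stand 22 mm ahead of it and the grasp point (between the pads) lies 3 mm ahead of it (manip.tip_extent is the distance from the TCP to the fingertips, in m); z points along the fingers, y is the line along which they close (so a half turn about z gives the same grasp; the last joint's range is limited). The gripper opens to 85 mm and grips with 20 to 120 N. Pads are 22 mm wide; open, the fingers measure 114 mm over their backs; the gripper's body (76 mm by 85 mm) begins 54 mm behind the grasp point. The pads swing forward as they close: fully open they stand 13 mm farther back than shut.
Start: joints at [1.395, 0.359, 0.012, 0, -1.224, -0.288], TCP at [0.302, 0.604, 0.253] pointing down, gripper open.
Joint ranges: [-3.07, 3.07], [-1.43, 2.12], [-1.02, 1.25], [-3.03, 1.67], [-3.05, -0], [-3.03, 3.03]. Speed limits (rad/s): [2.39, 2.39, 3.01, 3.14, 3.14, 3.14].

## Interface

Orientations are given as a unit quaternion [w, x, y, z].
In Python, from bench import manip gives the robot as it stands.
- The arm moves only by the tool carry_out, never from a script. Its argument "steps" is text: rows parted by semicolons, each of 6 numbers parted by spaces: the shift along the tool's x, y, z in mm, then the turn, a rotation vector about the tool's x, y, z in rad. A call has 1 to 5 rows; each row is the pose to reach, as a shift and turn from the pose commanded when the call began, along the tool's axes at that moment; what a row does not reach only later rows make up. A row lasts 1/8 s, in which the tool goes at most 62.5 mm and 10.7 degrees, less where a joint would pass 70% of its speed; a pose out of reach is approached as far as the arm can. A call with a gripper value outside its range is refused whole. "grip" is the finger opening in mm, from 0 to 85.4, set as the call begins (left out, the last holds). The fingers move at their own pace and stop on an object; the grip force is fixed at half the most. Time passes only in rows, so rows that repeat a pose let the fingers close. It gives the time, the measured TCP pose, the force, the opening and the grip force at its end, in the units of the state.
- manip.sense(): the state, without advancing time (a new reading comes with each control period).
- manip.read_camera(name): name is "side" or "top" or "wrist"; returns the picture (384x512x3 uint8, red, green, blue); there is no depth.
- manip.camera_info(name): a dict with "K" (3x3 intrinsics, pixels), "rvec" (rotation vector, rad) and "tvec" (3), from world to camera coordinates, as OpenCV has them; the wrist camera has in their place "hand_eye" (4x4, takes a point from camera to tool coordinates, whose origin is the TCP and whose axes are the flange's). Camera axes: x right, y down, z forward; pixel columns grow to the right and rows downward; lengths in m; the calibration is good to about 2 mm. A picture is of the moment at which its call begins: read the wrist's pose just before it. camera_info takes no time and is no camera call.
- manip.hand_in(): hands the job in; it is judged then, once.
The state is a dict: "t": time; "joint_positions": joint angles; "joint_velocities": joint speeds; "tau": joint torques, N m; "tool_pos": TCP position; "ee_rot": TCP orientation; "wrist_force": force on the tool from outside, world axes, zero at the start; "wrist_torque": the same for the moment, N m; "gripper_width": finger opening in m; "finger_force": force on a finger pad.
Only numpy, scipy, OpenCV 4.12 (cv2) and the standard library are available. Lean on these libraries where they do the work, as an engineer would, in place of code of your own. Each camera call takes 0.05 s, during which the arm holds its last target. There are 200 camera calls.

## Task

Some of the oil bottles have been knocked over on the bench: stand every one of them upright in the drip tray beside the one still standing there, and push a hexagonal collar from the parts bin over the spout of every bottle in the tray, fully home on the shoulder. Leave the bolt and the round socket in the bin and do not disturb the spanner, the jar and the tin.

Things in the scene. Friction and masses are not known exactly. Their poses are not given: they have to be found in the camera images.
- bottle0: oil bottle: square body 48 x 48 x 86 mm tall, step 36 x 36 mm up to 95 mm (its flat top is the shoulder), round spout 14 mm thick to 118 mm, tapering to 7 mm at 127 mm. 0.13-0.25 kg, centre of mass on the axis about 50 mm up. Origin: centre of underside; z along the axis to the spout, x and y square to the sides. Starts lying on a flat side (origin 24 mm up). May be absent (None)
- bottle1: oil bottle: square body 48 x 48 x 86 mm tall, step 36 x 36 mm up to 95 mm (its flat top is the shoulder), round spout 14 mm thick to 118 mm, tapering to 7 mm at 127 mm. 0.13-0.25 kg, centre of mass on the axis about 50 mm up. Origin: centre of underside; z along the axis to the spout, x and y square to the sides. Starts lying on a flat side (origin 24 mm up). May be absent (None)
- bottle2: oil bottle: square body 48 x 48 x 86 mm tall, step 36 x 36 mm up to 95 mm (its flat top is the shoulder), round spout 14 mm thick to 118 mm, tapering to 7 mm at 127 mm. 0.13-0.25 kg, centre of mass on the axis about 50 mm up. Origin: centre of underside; z along the axis to the spout, x and y square to the sides. Starts lying on a flat side (origin 24 mm up). May be absent (None)
- bottle3: an oil bottle exactly like bottle0, always there: it starts already standing upright in the tray, near one end, without a collar
- seat0 (a point): point on the axis of bottle0, 109 mm above its underside: where the centre of a collar lies when it is fully home on the spout, its lower end on the shoulder at 95 mm
- seat1 (a point): point on the axis of bottle1, 109 mm above its underside: where the centre of a collar lies when it is fully home on the spout, its lower end on the shoulder at 95 mm
- seat2 (a point): point on the axis of bottle2, 109 mm above its underside: where the centre of a collar lies when it is fully home on the spout, its lower end on the shoulder at 95 mm
- seat3 (a point): point on the axis of bottle3, 109 mm above its underside: where the centre of a collar lies when it is fully home on the spout, its lower end on the shoulder at 95 mm
- collar0: black hexagonal plastic collar (sleeve), open at both ends, same either way up: 30 mm across flats, 35 across corners, 28 mm long, bore 17 mm across flats, 25 g. Origin at its centre, z along the bore, x square to one pair of flats (every 60 degrees). Starts standing on end on the bin floor. All alike, any fits any bottle; some are spare
- collar1: black hexagonal plastic collar (sleeve), open at both ends, same either way up: 30 mm across flats, 35 across corners, 28 mm long, bore 17 mm across flats, 25 g. Origin at its centre, z along the bore, x square to one pair of flats (every 60 degrees). Starts standing on end on the bin floor. All alike, any fits any bottle; some are spare
- collar2: black hexagonal plastic collar (sleeve), open at both ends, same either way up: 30 mm across flats, 35 across corners, 28 mm long, bore 17 mm across flats, 25 g. Origin at its centre, z along the bore, x square to one pair of flats (every 60 degrees). Starts standing on end on the bin floor. All alike, any fits any bottle; some are spare
- collar3: black hexagonal plastic collar (sleeve), open at both ends, same either way up: 30 mm across flats, 35 across corners, 28 mm long, bore 17 mm across flats, 25 g. Origin at its centre, z along the bore, x square to one pair of flats (every 60 degrees). Starts standing on end on the bin floor. All alike, any fits any bottle; some are spare
- collar4: black hexagonal plastic collar (sleeve), open at both ends, same either way up: 30 mm across flats, 35 across corners, 28 mm long, bore 17 mm across flats, 25 g. Origin at its centre, z along the bore, x square to one pair of flats (every 60 degrees). Starts standing on end on the bin floor. All alike, any fits any bottle; some are spare
- tray: drip tray, flat bare sheet metal, fixed: 320 mm (x) x 150 mm (y), floor 4 mm thick, rim 3 mm thick standing up to 8 mm above the bench. Origin at the centre of its underside, on the bench (floor at z = 4 mm). It lies at one side of the bench, left or right, the parts bin at the other
- bin: open parts bin, plastic, fixed: 290 mm (x) x 180 mm (y) x 40 mm high outside, walls and floor 4 mm thick. Origin at the centre of its underside, on the bench
- bolt: steel hex bolt lying in the bin, 44 mm long, head 20 mm across flats, shank 12 mm; origin on its axis at mid-length. Stays in the bin
- socket: round steel socket standing in the bin, 26 mm in diameter, 34 mm tall, without a through bore; origin at the centre of its underside. Stays in the bin
- wrench: spanner lying at the far edge of the bench, a bystander; origin at its middle
- screwjar: jar, 64 mm in diameter, 75 mm tall, a bystander near the far edge; origin at the centre of its underside
- tin: bare steel tin, 60 mm in diameter, 60 mm tall, a bystander near the far edge; origin at the centre of its underside
Things that resemble listed ones, but are neither listed nor needed, are in the scene too. What is shaped like the collar3 but orange is not meant.

How it is judged:
By the outcome, as a careful person would: the job done as asked, in the order asked, and still so for the second after the job is handed in, with the robot touching nothing.
Of bottle0, bottle1, bottle2 only 2 to 3 are there at a start; the rules pass over those that are not, and their reading is None.
At some moment in a run one of bottle0, bottle1, bottle2 may be knocked a few centimetres aside while the robot is not near it.
Once in a run the grip may slacken for a moment while it holds something.
It also fails if it takes over 210 s, if anything falls off the work surface, if the arm or the gripper's body presses on something with over 40 N, if the wrist force passes 120 N, or if a joint passes its speed limit or range.

## Working session

There is one attempt and no reset: what is moved stays moved. The work goes in short steps, Python scripts to look and compute and a tool call to move; the robot and the scene stay as the last step left them, time stands still between calls to the robot, and variables do not carry over. Pictures are saved under pics/ and viewed, at most 14 in all, crops included, and the job is handed in when it is done.

Besides the shell and the picture viewer there is one more tool, called after "Call:" as name(argument=value, ...) on one line, values as JSON. carry_out: Moves the arm, as the interface text tells. Its arguments: {"type":"object","properties":{"steps":{"type":"string"},"grip":{"type":"number"}},"required":["steps"]}

```bash
ls; mkdir -p pics; cat > h.py <<'E'
import numpy as np, cv2, json
from scipy.spatial.transform import Rotation as R
from bench import manip
def shot(n,f=None):
    s=manip.sense(); im=manip.read_camera(n)
    if f: cv2.imwrite('pics/'+f, cv2.cvtColor(im,cv2.COLOR_RGB2BGR)); np.save('pics/'+f[:-4]+'.npy',im)
    return im,s
def cam(n,s=None):
    c=manip.camera_info(n); K=np.array(c['K'])
    if n=='wrist':
        q=s['ee_rot']; T=np.eye(4); T[:3,:3]=R.from_quat([q[1],q[2],q[3],q[0]]).as_matrix(); T[:3,3]=s['tool_pos']
        T=T@np.array(c['hand_eye']); return K,T[:3,:3],T[:3,3]
    Rw=R.from_rotvec(np.ravel(c['rvec'])).as_matrix(); return K,Rw.T,-Rw.T@np.ravel(c['tvec'])
def ray(C,uv):
    K,Rc,o=C; d=Rc@np.linalg.solve(K,[uv[0],uv[1],1]); return o,d
def onz(C,uv,z):
    o,d=ray(C,uv); return o+d*(z-o[2])/d[2]
def proj(C,P):
    K,Rc,o=C; p=K@(Rc.T@(np.asarray(P)-o)); return p[:2]/p[2]
def tri(rs):
    A=np.zeros((3,3));b=np.zeros(3)
    for o,d in rs:
        d=d/np.linalg.norm(d);M=np.eye(3)-np.outer(d,d);A+=M;b+=M@o
    return np.linalg.solve(A,b)
E
python3 - <<'E'
from h import *
for n in ['top','side','wrist']:
    shot(n,n+'0.png'); print(n,manip.camera_info(n))
s=manip.sense();print(s)
E
```

```text
pics
top {'K': array([[417.35064148,   0.        , 253.51336999],
       [  0.        , 417.35064148, 189.46224767],
       [  0.        ,   0.        ,   1.        ]]), 'rvec': array([ 2.14924774, -2.10821673,  0.18873941]), 'tvec': array([-0.00227374,  0.56046599,  1.16554876])}
side {'K': array([[476.50288335,   0.        , 253.01654519],
       [  0.        , 476.50288335, 194.54995294],
       [  0.        ,   0.        ,   1.        ]]), 'rvec': array([ 0.08049042, -2.70137022,  1.57354312]), 'tvec': array([0.56579037, 0.10423458, 1.31308422])}
wrist {'K': array([[317.88007748,   0.        , 254.52856595],
       [  0.        , 317.88007748, 194.29108567],
       [  0.        ,   0.        ,   1.        ]]), 'hand_eye': array([[-3.91337111e-04, -9.46850815e-01, -3.21672786e-01,
         8.23218298e-02],
       [ 9.99999918e-01, -3.38601547e-04, -2.19887822e-04,
        -3.41532030e-04],
       [ 9.92820604e-05, -3.21672846e-01,  9.46850870e-01,
        -1.20751414e-01],
       [ 0.00000000e+00,  0.00000000e+00,  0.00000000e+00,
         1.00000000e+00]])}
{'t': 0.15, 'joint_positions': array([ 1.39509306e+00,  3.59204093e-01,  1.12613080e-02, -2.17184028e-04,
       -1.22412004e+00, -2.88083634e-01]), 'joint_velocities': array([-0.00028579, -0.00261719,  0.00156387,  0.001463  ,  0.00112113,
       -0.00058952]), 'tau': array([-1.36894771e-03, -5.83875775e+01,  2.93650210e+01,  6.94055691e+00,
       -4.26538812e-03, -1.82676530e-06]), 'tool_pos': array([0.30184442, 0.6033671 , 0.25259397]), 'ee_rot': array([ 6.37986573e-04,  9.73224290e-01, -2.29856627e-01, -6.63832356e-05]), 'wrist_force': array([ 0.06745975, -0.02787358,  0.12005036]), 'wrist_torque': array([ 0.00621705, -0.04747549,  0.0170401 ]), 'finger_force': 0.0, 'gripper_width': 0.08488686161249494}
```

View pics/top0.png

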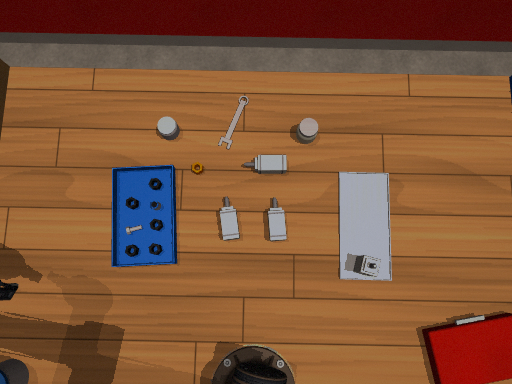

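View pics/side0.png

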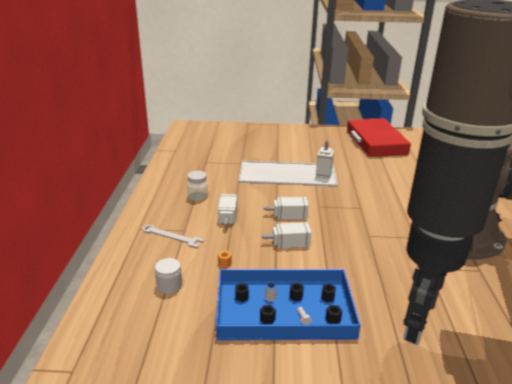

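```bash
cat >> h.py <<'E'
def blobs(im,amin=60,smax=60,vmin=70):
    h=cv2.cvtColor(im,cv2.COLOR_RGB2HSV); m=((h[...,1]<smax)&(h[...,2]>vmin)).astype(np.uint8)
    n,l,st,c=cv2.connectedComponentsWithStats(m,connectivity=4); out=[]
    for i in range(1,n):
        if st[i,4]>=amin:
            cs,_=cv2.findContours((l==i).astype(np.uint8),0,1); out.append((c[i],st[i],max(cs,key=cv2.contourArea)))
    return out
def dark(im,amin=20,vmax=45):
    h=cv2.cvtColor(im,cv2.COLOR_RGB2HSV); m=((h[...,2]<vmax)).astype(np.uint8)
    n,l,st,c=cv2.connectedComponentsWithStats(m,connectivity=4); return [(c[i],st[i]) for i in range(1,n) if st[i,4]>=amin]
E
python3 - <<'E'
from h import *
print(manip.tip_extent)
for n in ['top','side']:
    im=np.load(f'pics/{n}0.npy'); C=cam(n); print(n,'cam at',C[2].round(3))
    for c,st,ct in blobs(im):
        if not(90<c[0]<400 and 90<c[1]<320): continue
        r=cv2.minAreaRect(ct); print('blob',c.round(1),st[4],[np.round(q,1) for q in r], 'z24',onz(C,c,.024).round(3), 'z48',onz(C,c,.048).round(3))
    for c,st in dark(im):
        if st[4]<300 and 90<c[0]<400 and 90<c[1]<340: print('dark',c.round(1),st,onz(C,c,.03).round(3))
im=np.load('pics/top0.npy'); t=cv2.resize(im[140:285,105:395],None,fx=2.7,fy=2.7,interpolation=cv2.INTER_CUBIC)
cv2.imwrite('pics/tc.png',t[...,::-1])
E
```

```text
0.022
top cam at [0.347 0.006 1.246]
blob [233.3 122.8] 313 [array([233.5, 121.1]), array([11.4, 55.2]), np.float64(22.2)] z24 [0.771 0.074 0.024] z48 [0.763 0.073 0.048]
blob [166.7 125.9] 300 [array([166.5, 126. ]), array([18., 19.]), np.float64(90.0)] z24 [0.757 0.278 0.024] z48 [0.749 0.272 0.048]
blob [307.8 128.3] 323 [array([307.3, 128.6]), array([18.9, 21.5]), np.float64(23.2)] z24 [ 0.758 -0.154  0.024] z48 [ 0.75  -0.15   0.048]
blob [269.2 162.6] 520 [array([265. , 162.5]), array([15., 42.]), np.float64(90.0)] z24 [ 0.648 -0.037  0.024] z48 [ 0.642 -0.036  0.048]
blob [364.4 224.9] 5312 [array([364.5, 226. ]), array([109.1,  51.3]), np.float64(88.7)] z24 [ 0.466 -0.319  0.024] z48 [ 0.464 -0.312  0.048]
blob [228.8 221.5] 556 [array([228.5, 218. ]), array([42.4, 16.4]), np.float64(84.0)] z24 [0.468 0.079 0.024] z48 [0.466 0.078 0.048]
blob [276.4 222.5] 555 [array([276.1, 218.8]), array([41.9, 16.3]), np.float64(85.2)] z24 [ 0.468 -0.06   0.024] z48 [ 0.466 -0.059  0.048]
blob [132.6 228.8] 71 [array([133.7, 229.2]), array([ 6.5, 15.4]), np.float64(81.9)] z24 [0.441 0.36  
[... 1535 characters left out ...]
 [168.  275.2] 789 [array([168.2, 275.4]), array([35.1, 24.7]), np.float64(83.7)] z24 [0.75  0.265 0.024] z48 [0.742 0.294 0.048]
blob [270.4 294.4] 107 [array([270.5, 294.5]), array([11.,  9.]), np.float64(90.0)] z24 [0.512 0.315 0.024] z48 [0.513 0.342 0.048]
blob [303.8 316.1] 130 [array([303.7, 315.1]), array([18.3,  9.5]), np.float64(71.6)] z24 [0.442 0.377 0.024] z48 [0.444 0.403 0.048]
dark [296.  291.8] [291 284  11  16 151] [0.456 0.31  0.03 ]
dark [241.4 292.6] [237 285  10  16 146] [0.576 0.32  0.03 ]
dark [327.8 292.9] [322 285  12  16 149] [0.387 0.309 0.03 ]
dark [267.  314.8] [261 307  13  16 174] [0.518 0.385 0.03 ]
dark [333.2 315. ] [327 307  14  16 176] [0.381 0.376 0.03 ]
```

View pics/wrist0.png

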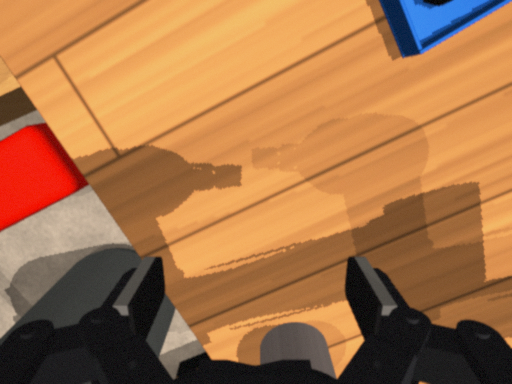

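```bash
cat >> h.py <<'E'
def pose(s=None):
    s=s or manip.sense(); q=s['ee_rot']; return np.array(s['tool_pos']),R.from_quat([q[1],q[2],q[3],q[0]])
def td(yaw,tilt=0,roll=0): # tool down, tool x heading yaw (rad); tilt about tool y, then roll about tool z
    return R.from_euler('z',yaw)*R.from_euler('x',np.pi)*R.from_euler('y',tilt)*R.from_euler('z',roll)
def chain(targets,s=None):
    "rows for a chain of (pos,Rot): each one call, relative to the preceding target"
    p,r=pose(s)
    for t,q in targets:
        d=r.inv().apply(np.array(t)-p)*1000; w=(r.inv()*q).as_rotvec()
        n=max(np.linalg.norm(d)/62.5,np.degrees(np.linalg.norm(w))/10.7)
        print('n=%.1f '%n,' '.join('%.1f'%x for x in d),' '.join('%.3f'%x for x in w)); p,r=np.array(t),q
    s=s or manip.sense()
    with open('log.txt','a') as f: f.write(json.dumps([list(s['joint_positions']),list(s['tool_pos']),list(s['ee_rot'])])+'\n')
E
python3 - <<'E'
from h import *
chain([([.40,.31,.28],td(-.2)),([.44,.01,.30],td(0))])
E
```

```text
n=5.0  219.0 218.5 -27.1 0.001 0.000 -0.264
n=4.9  98.8 286.1 -20.0 0.000 0.000 -0.200
```

Call:
carry_out(steps="219 218 -27 0 0 -0.264;219 218 -27 0 0 -0.264;219 218 -27 0 0 -0.264;219 218 -27 0 0 -0.264;219 218 -27 0 0 -0.264")

```text
t: 0.78
tool_pos: [0.4005, 0.3087, 0.2805]
ee_rot: [-0.0, 0.995, -0.1, 0.0]
wrist_force: [0.6, 1.0, 0.5]
gripper_width: 0.0852
finger_force: 0.0
```

Call:
carry_out(steps="99 286 -20 0 0 -0.2;99 286 -20 0 0 -0.2;99 286 -20 0 0 -0.2;99 286 -20 0 0 -0.2;99 286 -20 0 0 -0.2")

```text
t: 1.4
tool_pos: [0.4402, 0.0087, 0.3007]
ee_rot: [-0.0, 1.0, 0.0, 0.0]
wrist_force: [0.4, 0.8, 0.2]
gripper_width: 0.0855
finger_force: 0.0
```

```bash
python3 - <<'E'
from h import *
im,s=shot('wrist','w1.png'); json.dump({k:np.array(v).tolist() for k,v in s.items()},open('pics/w1.json','w'))
print(s['t'],s['tool_pos'],s['joint_positions'],pose(s)[1].as_euler('ZYX',True))
C=cam('wrist',s)
for c,st,ct in blobs(im,300):
    r=cv2.minAreaRect(ct); print(c.round(1),st,[np.round(q,1) for q in r],onz(C,c,.04).round(3))
chain([])
E
```

```text
1.4 [0.44023575 0.00865712 0.30068327] [ 4.70347734e-01 -7.26117761e-02 -3.94876852e-01 -1.15487725e-05
 -1.24777482e+00  1.10053914e+00] [ 4.97121448e-03 -3.83512437e-02 -1.79979802e+02]
[480.6 138.3] [  430     0    82   252 14085] [array([491.6, 125.5]), array([ 77.9, 253.8]), np.float64(11.3)] [ 0.464 -0.261  0.04 ]
[196.3 134.6] [ 170   71   54  110 3655] [array([194. , 124.8]), array([110.1,  44.5]), np.float64(79.0)] [0.469 0.079 0.04 ]
[310.9 134.7] [ 288   71   46  110 3564] [array([310.8, 125. ]), array([108.3,  44. ]), np.float64(86.7)] [ 0.468 -0.058  0.04 ]
[21.3 95.3] [  7  86  26  20 353] [array([19.5, 95.5]), array([19., 25.]), np.float64(90.0)] [0.513 0.277 0.04 ]
```

View pics/w1.png

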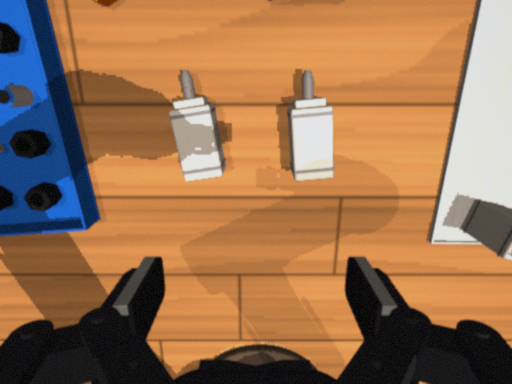

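```bash
cat >> h.py <<'E'
def bottle(im,C,ct,z=.048):
    "top-face outline of a lying bottle -> points on plane z; axis line by rect in the plane"
    P=np.array([onz(C,p,z)[:2] for p in ct.reshape(-1,2).astype(float)],np.float32)
    r=cv2.minAreaRect(P*1000); return np.array(r[0])/1000,np.array(r[1]),r[2],cv2.boxPoints(r)/1000
E
python3 - <<'E'
from h import *
im=np.load('pics/w1.npy'); s=json.load(open('pics/w1.json')); C=cam('wrist',s)
for c,st,ct in blobs(im,3000)[1:]:
    c0,sz,a,b=bottle(im,C,ct); print(c0.round(4),sz.round(1),round(a,1)); print(b.round(4).tolist())
for tip,base in [((185,71),(203,180)),((307,71),(312,179))]:
    t=onz(C,tip,.024);b=onz(C,base,.048); print(t.round(4),b.round(4),np.degrees(np.arctan2(*(t-b)[1::-1])))
# side/top cross: tri spout tips
im=np.load('pics/top0.npy'); Ct=cam('top'); Cs=cam('side')
for tt,ss in [((226,199),(262,237.5)),((274,199),(264.5,209.5)),((242.5,164.5),(225.5,223))]: print('tri',tri([ray(Ct,tt),ray(Cs,ss)]).round(4))
# bottle edges: triangulate base top edge centre between top and wrist
t=cv2.resize(im[140:285,200:400],None,fx=4,fy=4,interpolation=cv2.INTER_CUBIC)
i2=np.load('pics/side0.npy')[140:260,190:390]
cv2.imwrite('pics/tc.png',np.vstack([t[:340],cv2.resize(i2[:, :],None,fx=4,fy=4,interpolation=cv2.INTER_CUBIC)[180:420]])[...,::-1])
E
```

```text
[0.478  0.0786] [123.4  51.6] 8.8
[[0.413100004196167, 0.09470000118017197], [0.42100000381469727, 0.043800000101327896], [0.542900025844574, 0.0625], [0.535099983215332, 0.11349999904632568]]
[ 0.4777 -0.0555] [123.3  50.2] 5.5
[[0.4138999879360199, -0.0364999994635582], [0.4187000095844269, -0.08640000224113464], [0.5414999723434448, -0.07460000365972519], [0.5367000102996826, -0.024700000882148743]]
[0.5399 0.0905 0.024 ] [0.4145 0.0723 0.048 ] 8.23539324808666
[ 0.5399 -0.0519  0.024 ] [ 0.4158 -0.0608  0.048 ] 4.101745686422559
tri [0.5372 0.0898 0.0181]
tri [ 0.5375 -0.0529  0.0177]
tri [0.6393 0.043  0.0286]
```

View pics/tc.png

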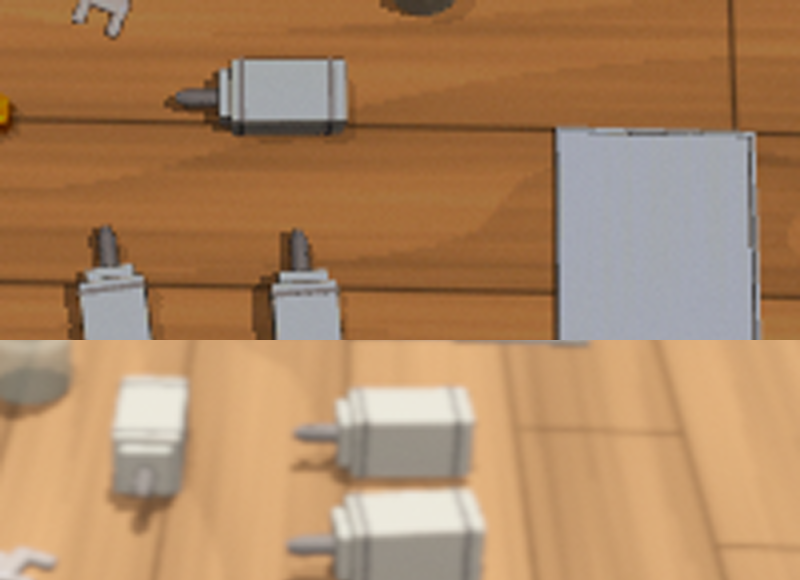

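```bash
python3 - <<'E'
from h import *
a=lambda d:np.radians(d)
chain([([.44,-.06,.30],td(a(-30),a(40))),([.44,-.2,.25],td(a(-60),a(60)))])
E
```

```text
n=4.6  -0.2 64.6 1.1 -0.181 0.681 0.501
n=3.4  21.5 121.2 83.3 -0.403 0.341 0.338
```

Call:
carry_out(steps="0 65 1 -0.181 0.681 0.501;0 65 1 -0.181 0.681 0.501;0 65 1 -0.181 0.681 0.501;0 65 1 -0.181 0.681 0.501;0 65 1 -0.181 0.681 0.501")

```text
t: 2.08
tool_pos: [0.445, -0.0544, 0.3109]
ee_rot: [0.085, 0.924, -0.226, 0.295]
wrist_force: [1.1, -0.9, 1.8]
gripper_width: 0.0852
finger_force: 0.0
```

Call:
carry_out(steps="21 121 83 -0.403 0.341 0.338;21 121 83 -0.403 0.341 0.338;21 121 83 -0.403 0.341 0.338;21 121 83 -0.403 0.341 0.338;21 121 83 -0.403 0.341 0.338")

```text
t: 2.7
tool_pos: [0.502, -0.17, 0.3165]
ee_rot: [0.262, 0.781, -0.427, 0.372]
wrist_force: [0.7, -0.5, -0.3]
gripper_width: 0.0855
finger_force: 0.0
```

```bash
python3 - <<'E'
from h import *
a=lambda d:np.radians(d)
s=manip.sense(); print(s['joint_positions'].round(3),s['tool_pos'].round(4)); p,r=pose(s); print(r.apply([0,0,1]).round(3),r.apply([1,0,0]).round(3))
chain([([.44,-.2,.25],td(a(-60),a(60)))])
E
```

```text
[ 0.394 -0.054 -1.016  1.223 -1.037 -0.733] [ 0.502  -0.17    0.3165]
[ 0.357 -0.728 -0.585] [ 0.358 -0.472  0.806]
n=1.5  -61.6 62.3 38.6 0.051 0.105 0.077
```

```bash
cat > kin.py <<'E'
import numpy as np, json
from scipy.spatial.transform import Rotation as R
from scipy.optimize import least_squares
def fr(q,s4=1):
    e=lambda ax,a:R.from_euler(ax,a)
    R1=e('z',q[0]);R2=R1*e('y',q[1]);R3=R2*e('y',-q[2]);R4=R3*e('x',s4*q[3]);R5=R4*e('y',-q[4])
    return R1,R2,R3,R4,R5
def rows(q,s4):
    R1,R2,R3,R4,R5=fr(q,s4); m=[r.as_matrix() for r in (R1,R2,R3,R4,R5)]
    return np.column_stack([m[0][:,0],m[0][:,2],m[1][:,2],m[2][:,0],m[2][:,2],m[3][:,1],m[4][:,0]])
D=[json.loads(l) for l in open('log.txt')]
def fit(s4):
    A=np.vstack([rows(d[0],s4) for d in D]);b=np.concatenate([d[1] for d in D])
    lam=1e-3; x=np.linalg.solve(A.T@A+lam**2*np.eye(A.shape[1]),A.T@b); return x,np.abs(A@x-b).max()
if __name__=='__main__':
    for s4 in (1,-1):
        x,e=fit(s4); print(s4,x.round(4),e)
        for d in D:
            q=d[0]; w=d[2]; T=R.from_quat([w[1],w[2],w[3],w[0]]); print((fr(q,s4)[4].inv()*T).as_rotvec().round(3),round(q[5],3))
E
python3 kin.py
```

```text
1 [ 0.9247 -0.7501  0.5918 -0.4939 -0.0573 -0.1916 -0.3509] 0.016889982488394073
[-0.995  1.332 -0.994] -0.288
[-1.964  0.466 -1.965] 1.107
[-1.964  0.466 -1.965] 1.107
[-0.332 -0.905  2.671] -0.733
-1 [ 0.      0.1988  0.6016  0.4636 -0.     -0.1918  0.3513] 1.2005248551383296e-06
[-0.994  1.332 -0.994] -0.288
[-1.963  0.464 -1.963] 1.107
[-1.963  0.464 -1.963] 1.107
[-0.655  1.47  -0.655] -0.733
```

```bash
cat >> kin.py <<'E'
X,_=fit(-1)
LO=np.array([-3.07,-1.43,-1.02,-3.03,-3.05,-3.03])+.02; HI=np.array([3.07,2.12,1.25,1.67,0,3.03])-.02
def _q0():
    d=D[0]; w=d[2]; T=R.from_quat([w[1],w[2],w[3],w[0]]); best=None
    for s in (1,-1):
        Qs=[(fr(d[0],-1)[4].inv()*R.from_quat([d[2][1],d[2][2],d[2][3],d[2][0]])*R.from_euler('z',-s*d[0][5])) for d in D]
        e=max((Qs[0].inv()*q).magnitude() for q in Qs)
        if best is None or e<best[0]: best=(e,s,Qs[0])
    return best
E6,S6,Q0=_q0()
def fk(q):
    return rows(q,-1)@X, fr(q,-1)[4]*Q0*R.from_euler('z',S6*q[5])
def ik(p,r,seed=None,n=12,rng=np.random.default_rng(0)):
    f=lambda q:np.concatenate([(fk(q)[0]-p)*5,(fk(q)[1].inv()*r).as_rotvec()])
    best=None
    seeds=[seed] if seed is not None else list(rng.uniform(LO,HI,(n,6)))
    for s in seeds:
        o=least_squares(f,np.clip(s,LO+1e-6,HI-1e-6),bounds=(LO,HI),max_nfev=60)
        if best is None or o.cost<best[0]: best=(o.cost,o.x)
        if o.cost<1e-8: break
    return best
E
python3 - <<'E'
from kin import *
import sys; from h import td
print(E6,S6)
a=np.radians
for phi in (10,30,45):
  for x,y in ((.44,-.32),(.6,-.32)):
    for psi in range(-180,180,30):
        r=td(a(psi),a(90-phi)); p=np.array([x,y,.066])-.003*r.apply([0,0,1])
        c,q=ik(p,r,n=8); 
        if c<1e-7: print(phi,x,psi,q.round(2))
E
```

```text
3.2368285245694693e-16 -1
10 0.44 -180 [-0.16  1.08  0.14  0.18 -2.02 -1.47]
10 0.44 -150 [ 0.03  0.98 -0.26  0.49 -1.69 -1.41]
10 0.44 -120 [ 0.17  0.86 -0.71  0.88 -1.4  -1.57]
10 0.44 -30 [-1.43  1.22 -1.   -2.22 -1.8  -1.06]
10 0.44 0 [-1.38  0.8  -0.58 -1.72 -1.36 -1.76]
10 0.44 30 [-1.21  0.79 -0.23 -1.34 -1.51 -2.11]
10 0.44 90 [-0.83  1.    0.36 -0.86 -2.07 -2.23]
10 0.44 120 [-0.61  1.09  0.5  -0.58 -2.26 -2.05]
10 0.44 150 [-0.37  1.13  0.42 -0.19 -2.25 -1.72]
10 0.6 -180 [-0.14  1.3   0.7   0.19 -2.36 -1.41]
10 0.6 -150 [ 0.02  1.15  0.2   0.53 -1.94 -1.26]
10 0.6 -120 [ 0.13  0.98 -0.33  0.9  -1.56 -1.36]
10 0.6 -90 [ 0.06  0.83 -0.81  1.52 -1.39 -1.65]
10 0.6 -30 [-1.    0.94 -0.89 -2.67 -1.63 -1.45]
10 0.6 0 [-1.09  0.79 -0.47 -1.98 -1.26 -1.86]
10 0.6 30 [-1.    0.82 -0.08 -1.5  -1.41 -2.25]
10 0.6 60 [-0.88  0.95  0.3  -1.21 -1.74 -2.43]
10 0.6 90 [-0.73  1.11  0.69 -1.04 -2.13 -2.5 ]
10 0.6 120 [-0.55  1.26  1.01 -0.89 -2.5  -2.44]
10 0.6 150 [-0.33  1.36  1.09 -0.42 -2.66 -1.98]
30 0.44 -180 [-0.17  0.89  0.03  0.15 -1.75 -1.46]
30 0.44 -150 [ 0.01  0.79 -0.33  0.44
[... 1185 characters left out ...]
-0.61 -2.81]
45 0.44 30 [-0.9   0.43 -0.3  -0.99 -0.99 -2.65]
45 0.44 60 [-0.82  0.57 -0.09 -0.78 -1.3  -2.48]
45 0.44 90 [-0.69  0.68  0.08 -0.58 -1.54 -2.26]
45 0.44 120 [-0.53  0.76  0.16 -0.36 -1.68 -2.  ]
45 0.44 150 [-0.35  0.78  0.1  -0.12 -1.67 -1.7 ]
45 0.6 -180 [-0.15  0.95  0.37  0.11 -1.78 -1.44]
45 0.6 -150 [-0.02  0.84  0.04  0.38 -1.48 -1.2 ]
45 0.6 -120 [ 0.06  0.69 -0.37  0.71 -1.12 -1.11]
45 0.6 -90 [-0.05  0.53 -0.79  1.37 -0.8  -1.21]
45 0.6 30 [-0.68  0.52 -0.11 -1.   -0.9  -2.86]
45 0.6 60 [-0.66  0.67  0.14 -0.81 -1.3  -2.67]
45 0.6 90 [-0.57  0.82  0.39 -0.64 -1.63 -2.45]
45 0.6 120 [-0.44  0.93  0.56 -0.43 -1.86 -2.16]
45 0.6 150 [-0.29  0.98  0.57 -0.17 -1.92 -1.79]
```

```bash
cat >> h.py <<'E'
a_=np.radians
def tcp(g,r,back=0): return np.array(g)-(.003+back)*r.apply([0,0,1])
def chk(targets):
    import kin; q=np.array(manip.sense()['joint_positions'])
    for p,r in targets:
        c,q=kin.ik(np.array(p),r,q); print('%.0e'%c,q.round(2))
E
python3 - <<'E'
from h import *
g=np.array([.4719,.0809,.028]); r=td(a_(8.5),a_(-30))
T=[([.48,-.03,.30],td(a_(-10),a_(20))),(tcp(g,r,.13),r)]
chain(T); chk(T+[(tcp(g,r),r),([.48,.0,.25],td(0)),([.5,-.1,.28],td(a_(-90))),([.5,-.2,.28],td(a_(-180))),([.5,-.25,.25],td(a_(-180),a_(30))),([.44,-.32,.2],td(a_(-180),a_(60))),([.44,-.32,.066],td(a_(-180),a_(60)))])
E
```

```text
n=5.5  -87.3 -52.1 -100.1 0.601 -0.514 -0.653
n=5.0  -20.0 -128.9 159.6 -0.029 -0.865 -0.332
1e-22 [ 0.51 -0.21 -0.67  0.29 -0.86  0.73]
1e-19 [ 0.43  0.55 -0.   -0.14 -1.53  1.33]
8e-25 [ 0.46  0.59 -0.23 -0.16 -1.25  1.35]
2e-25 [ 0.41  0.04 -0.41 -0.   -1.13  1.16]
5e-18 [ 0.19  0.07 -0.3  -0.   -1.2  -0.19]
1e-26 [-0.02  0.12 -0.25 -0.   -1.21 -1.55]
1e-25 [-0.09  0.46  0.04  0.04 -1.67 -1.49]
1e-30 [-0.17  0.74  0.07  0.16 -1.93 -1.43]
1e-24 [-0.17  0.89  0.02  0.15 -1.74 -1.46]
```

Call:
carry_out(steps="-87 -52 -100 0.601 -0.514 -0.653;-87 -52 -100 0.601 -0.514 -0.653;-87 -52 -100 0.601 -0.514 -0.653;-87 -52 -100 0.601 -0.514 -0.653;-87 -52 -100 0.601 -0.514 -0.653")

```text
t: 3.32
tool_pos: [0.4786, -0.031, 0.3022]
ee_rot: [0.056, 0.966, -0.144, 0.208]
wrist_force: [0.6, -1.1, -0.1]
gripper_width: 0.0851
finger_force: 0.0
```

```bash
python3 - <<'E'
from h import *
print(pose()[0],manip.sense()['joint_positions'].round(2))
g=np.array([.4719,.0809,.028]); r=td(a_(8.5),a_(-30))
T=[([.48,.03,.28],td(a_(0),a_(-10))),(tcp(g,r,.13),r)]
chain(T)
E
```

```text
[ 0.4785626  -0.03104493  0.30220442] [ 0.59 -0.24 -0.79  0.49 -0.85  0.38]
n=3.6  -23.6 -59.6 10.5 0.087 -0.594 -0.302
n=2.6  80.6 -60.7 124.7 -0.051 -0.348 -0.140
```

Call:
carry_out(steps="-24 -60 10 0.087 -0.594 -0.302;-24 -60 10 0.087 -0.594 -0.302;-24 -60 10 0.087 -0.594 -0.302;-24 -60 10 0.087 -0.594 -0.302;-24 -60 10 0.087 -0.594 -0.302")

```text
t: 3.95
tool_pos: [0.4818, 0.0296, 0.2782]
ee_rot: [0.001, 0.996, -0.004, -0.088]
wrist_force: [-0.6, -0.2, -0.2]
gripper_width: 0.0851
finger_force: 0.0
```

Call:
carry_out(steps="81 -61 125 -0.051 -0.348 -0.14;81 -61 125 -0.051 -0.348 -0.14;81 -61 125 -0.051 -0.348 -0.14;81 -61 125 -0.051 -0.348 -0.14;81 -61 125 -0.051 -0.348 -0.14")

```text
t: 4.58
tool_pos: [0.5391, 0.0892, 0.1435]
ee_rot: [0.02, 0.964, 0.067, -0.257]
wrist_force: [0.2, -0.8, 1.8]
gripper_width: 0.0855
finger_force: 0.0
```

```bash
python3 - <<'E'
from h import *
im,s=shot('wrist','w2.png'); json.dump({k:np.array(v).tolist() for k,v in s.items()},open('pics/w2.json','w'))
C=cam('wrist',s); print(s['tool_pos'],C[2])
for P in [(.4145,.0723,.048),(.54,.0905,.024),(.4719,.0809,.048)]: print(proj(C,P).round(1))
for c,st,ct in blobs(im,1500):
    c0,sz,a,b=bottle(im,C,ct); print(c.round(1),st,c0.round(4),sz.round(1),round(a,1),b.round(4).tolist())
chain([])
E
```

```text
[0.53910223 0.08924245 0.14350873] [0.66931511 0.10860691 0.20702362]
[254.  248.5]
[253.  120.3]
[253.3 209.9]
[477.9  18.1] [ 428    0   84   44 2724] [ 0.6265 -0.0014] [18.4 49.8] 4.9 [[0.6151999831199646, 0.022600000724196434], [0.6194999814033508, -0.026900000870227814], [0.6377999782562256, -0.02539999969303608], [0.6334999799728394, 0.02419999986886978]]
[253.3 190.2] [ 222  122   63  125 6315] [0.487  0.0832] [138.8  46.8] 8.9 [[0.4147999882698059, 0.09560000151395798], [0.4221000075340271, 0.049300000071525574], [0.5591999888420105, 0.07069999724626541], [0.5519999861717224, 0.11699999868869781]]
[407.8 205.7] [ 360  143   98  115 7111] [ 0.4863 -0.0428] [141.8  74.6] 6.2 [[0.41179999709129333, -0.013399999588727951], [0.41990000009536743, -0.08760000020265579], [0.5608999729156494, -0.0722000002861023], [0.5527999997138977, 0.0020000000949949026]]
```

View pics/w2.png

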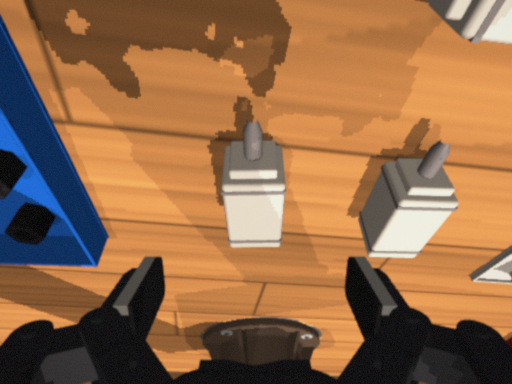

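```bash
python3 - <<'E'
from h import *
C1=cam('wrist',json.load(open('pics/w1.json')));C2=cam('wrist',json.load(open('pics/w2.json')))
for a,b in [((203,180),(254,247)),((185,71),(253,122)),((307,71),(441,143)),((312,179),(392,257))]: print(tri([ray(C1,a),ray(C2,b)]).round(4))
g=np.array([.4719,.0809,.028]); r=td(a_(8.5),a_(-30)); dn=td
T=[(tcp(g,r,0),r),(tcp(g+[0,0,.05],r),r),([.50,.06,.25],td(a_(8.5),0)),([.5,.0,.28],td(a_(-40))),([.5,-.1,.28],td(a_(-90))),([.5,-.15,.28],td(a_(-135))),([.52,-.22,.28],td(a_(-180))),([.54,-.3,.25],td(a_(-180),a_(45)))]
chain(T)
im=np.load('pics/top0.npy')[230:290,330:400]; cv2.imwrite('pics/b3.png',cv2.resize(im,None,fx=8,fy=8,interpolation=cv2.INTER_CUBIC)[...,::-1])
E
```

```text
[0.4142 0.0725 0.0462]
[0.5398 0.0904 0.0256]
[ 0.5393 -0.0511  0.0234]
[ 0.4169 -0.0618  0.0485]
n=2.1  -1.1 -1.7 131.7 -0.000 -0.004 -0.009
n=0.8  -25.0 0.0 -43.3 0.000 0.000 0.000
n=2.8  -64.6 24.8 -158.3 -0.000 0.524 0.000
n=4.5  -8.9 59.3 -30.0 0.000 -0.000 0.846
n=4.7  64.3 76.6 0.0 -0.000 -0.000 0.873
n=4.2  50.0 0.0 0.0 0.000 -0.000 0.785
n=4.2  35.4 -63.6 -0.0 0.000 -0.000 0.785
n=4.2  -20.0 -80.0 30.0 0.000 0.785 -0.000
```

View pics/b3.png

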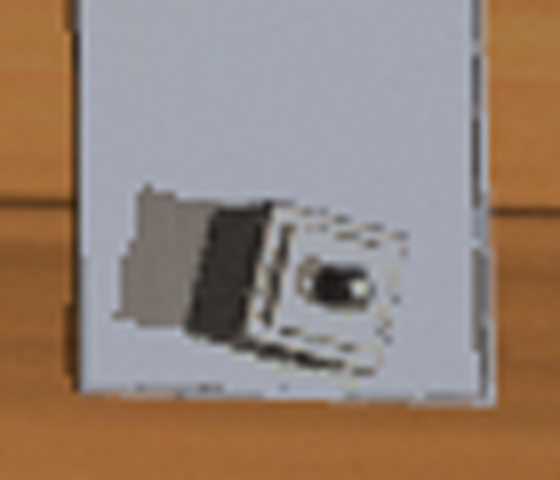

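Call:
carry_out(steps="-0.5 -1 50 0 0 0;-1 -1.5 90 0 -0.004 -0.009;-1 -1.5 115 0 -0.004 -0.009;-1 -1.5 131.5 0 -0.004 -0.009;-1 -1.5 131.5 0 -0.004 -0.009")

```text
t: 5.25
tool_pos: [0.4727, 0.0807, 0.0293]
ee_rot: [0.019, 0.963, 0.071, -0.26]
wrist_force: [0.4, 0.9, 0.5]
gripper_width: 0.0854
finger_force: 0.0
```

Call:
carry_out(steps="0 0 0 0 0 0;0 0 0 0 0 0;0 0 0 0 0 0;0 0 0 0 0 0;0 0 0 0 0 0", grip=40)

```text
t: 5.88
tool_pos: [0.4737, 0.081, 0.0287]
ee_rot: [0.02, 0.963, 0.071, -0.26]
wrist_force: [1.5, 1.1, 6.8]
gripper_width: 0.0475
finger_force: 62.2
```

Call:
carry_out(steps="-5 0 -9 0 0 0;-15 0 -26 0 0 0;-25 0 -43 0 0 0;-25 0 -43 0 0 0")

```text
t: 6.38
tool_pos: [0.474, 0.0813, 0.0797]
ee_rot: [0.019, 0.963, 0.071, -0.259]
wrist_force: [-1.0, -0.1, -1.6]
gripper_width: 0.0473
finger_force: 61.7
```

Call:
carry_out(steps="-65 25 -158 0 0.524 0;-65 25 -158 0 0.524 0;-65 25 -158 0 0.524 0;-65 25 -158 0 0.524 0;-65 25 -158 0 0.524 0")

```text
t: 7.0
tool_pos: [0.4989, 0.0596, 0.2464]
ee_rot: [0.0, 0.997, 0.074, -0.003]
wrist_force: [0.2, 0.1, -2.9]
gripper_width: 0.0475
finger_force: 62.3
```

Call:
carry_out(steps="-9 59 -32 0 0 0.846;-9 59 -32 0 0 0.846;-9 59 -32 0 0 0.846;-9 59 -32 0 0 0.846;-9 59 -32 0 0 0.846")

```text
t: 7.62
tool_pos: [0.4995, 0.0, 0.2761]
ee_rot: [0.003, 0.939, -0.344, -0.005]
wrist_force: [-0.4, 1.0, -1.7]
gripper_width: 0.0474
finger_force: 63.2
```

Call:
carry_out(steps="64 77 0 0 0 0.873;64 77 0 0 0 0.873;64 77 0 0 0 0.873;64 77 0 0 0 0.873;64 77 0 0 0 0.873")

```text
t: 8.25
tool_pos: [0.499, -0.1002, 0.2761]
ee_rot: [-0.005, -0.705, 0.709, 0.004]
wrist_force: [-1.1, 0.6, -1.8]
gripper_width: 0.0474
finger_force: 63.2
```

Call:
carry_out(steps="50 0 0 0 0 0.785;50 0 0 0 0 0.785;50 0 0 0 0 0.785;50 0 0 0 0 0.785;50 0 0 0 0 0.785")

```text
t: 8.88
tool_pos: [0.499, -0.15, 0.2766]
ee_rot: [-0.005, -0.382, 0.924, 0.002]
wrist_force: [-0.6, 0.2, -2.2]
gripper_width: 0.0472
finger_force: 63.2
```

Call:
carry_out(steps="35 -64 0 0 0 0.785;35 -64 0 0 0 0.785;35 -64 0 0 0 0.785;35 -64 0 0 0 0.785;35 -64 0 0 0 0.785")

```text
t: 9.5
tool_pos: [0.5197, -0.22, 0.2776]
ee_rot: [-0.004, -0.001, 1.0, -0.0]
wrist_force: [-0.7, 0.8, -2.7]
gripper_width: 0.0475
finger_force: 63.8
```

Call:
carry_out(steps="-20 -80 30 0 0.785 0;-20 -80 30 0 0.785 0;-20 -80 30 0 0.785 0;-20 -80 30 0 0.785 0;-20 -80 30 0 0.785 0")

```text
t: 10.12
tool_pos: [0.5404, -0.2994, 0.243]
ee_rot: [-0.39, -0.003, 0.921, 0.001]
wrist_force: [0.2, -0.4, -2.6]
gripper_width: 0.0475
finger_force: 63.9
```

```bash
python3 - <<'E'
from h import *
s=manip.sense(); print(s['tool_pos'],s['joint_positions'].round(2),pose(s)[1].as_matrix().round(3).tolist(),s['gripper_width'])
Ct=cam('top'); 
print('b3 tip',onz(Ct,(372.5,266),.127), 'tray', [onz(Ct,c,.006).round(3) for c in [(339.5,173),(389,172.5),(391.5,279.5),(341,279)]])
im,_=shot('top','t2.png'); im2,_=shot('side','s2.png')
cv2.imwrite('pics/m2.png',np.hstack([im[130:330,200:460],im2[80:280,150:410]])[...,::-1])
chain([([.46,-.31,.16],td(a_(-180),a_(60)))])
E
```

```text
[ 0.54035665 -0.29936262  0.24304821] [-0.13  0.71  0.3   0.1  -1.96 -1.43] [[-0.695, -0.004, -0.719], [-0.006, 1.0, 0.0], [0.719, 0.004, -0.695]] 0.047473748771735
b3 tip [ 0.34757954 -0.30941423  0.127     ] tray [array([ 0.624, -0.252,  0.006]), array([ 0.629, -0.402,  0.006]), array([ 0.31 , -0.398,  0.006]), array([ 0.309, -0.251,  0.006])]
n=1.9  -5.2 -10.0 117.7 -0.001 0.254 0.003
```

View pics/m2.png

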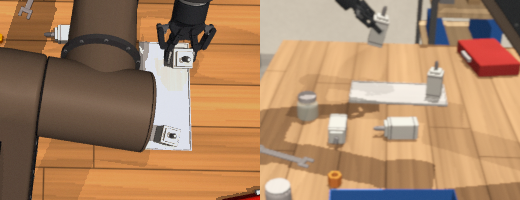

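```bash
cat >> h.py <<'E'
def place(base,yaw_a,gp,gq,dest,head=180):
    "grasp TCP gp/gq, bottle base centre + axis yaw at the grasp -> (tcp,R) with the bottle upright, its base centre at dest"
    rg=R.from_quat([gq[1],gq[2],gq[3],gq[0]]); ax=np.array([np.sin(yaw_a),-np.cos(yaw_a),0])  # a x Z
    up=R.from_rotvec(ax*np.pi/2); rf=R.from_euler('z',a_(head)-yaw_a)*up*rg
    return np.array(dest)-rf.apply(rg.inv().apply(np.array(base)-gp)),rf
E
python3 - <<'E'
from h import *
G=dict(base=[.4145,.0723,.024],yaw_a=a_(8.5),gp=[.4737,.081,.0287],gq=[.02,.963,.071,-.26])
T=[place(**G,dest=[.44,-.325,.09]),place(**G,dest=[.425,-.325,.012]),place(**G,dest=[.425,-.325,.006])]
for p,r in T: print(p.round(4),r.apply([0,0,1]).round(3))
T+=[(T[2][0]-.06*T[2][1].apply([0,0,1]),T[2][1])]
chain(T)
E
```

```text
[ 0.4447 -0.3249  0.1498] [-0.864  0.001 -0.503]
[ 0.4297 -0.3249  0.0718] [-0.864  0.001 -0.503]
[ 0.4297 -0.3249  0.0658] [-0.864  0.001 -0.503]
n=2.2  -1.7 -24.9 135.7 -0.002 0.250 0.005
n=1.3  -59.8 0.0 52.2 0.000 0.000 0.000
n=0.1  -5.2 0.0 3.0 0.000 0.000 0.000
n=1.0  0.0 -0.0 -60.0 0.000 0.000 0.000
```

Call:
carry_out(steps="-2 -25 136 -0.002 0.25 0.005;-2 -25 136 -0.002 0.25 0.005;-2 -25 136 -0.002 0.25 0.005;-2 -25 136 -0.002 0.25 0.005;-2 -25 136 -0.002 0.25 0.005")

```text
t: 10.85
tool_pos: [0.4462, -0.3256, 0.1545]
ee_rot: [-0.494, 0.003, 0.869, -0.002]
wrist_force: [0.3, 0.5, -2.3]
gripper_width: 0.0471
finger_force: 63.7
```

Call:
carry_out(steps="-20 0 17.5 0 0 0;-40 0 35 0 0 0;-55 0 48 0 0 0;-60 0 52 0 0 0;-60 0 52 0 0 0")

```text
t: 11.48
tool_pos: [0.4305, -0.3256, 0.0743]
ee_rot: [-0.497, 0.003, 0.868, -0.001]
wrist_force: [-0.4, 0.1, -1.9]
gripper_width: 0.047
finger_force: 63.8
```

```bash
python3 - <<'E'
from h import *
s=manip.sense(); print(s['tool_pos'],pose(s)[1].apply([0,0,1]),pose(s)[1].apply([0,1,0]),s['wrist_force'])
im2,_=shot('side','s3.png'); 
cv2.imwrite('pics/m3.png',cv2.resize(im2[100:220,200:360],None,fx=5,fy=5,interpolation=cv2.INTER_CUBIC)[...,::-1])
G=dict(base=[.4145,.0723,.024],yaw_a=a_(8.5),gp=[.4737,.081,.0287],gq=[.02,.963,.071,-.26])
chain([place(**G,dest=[.425,-.325,.004])])
E
```

```text
[ 0.43048451 -0.32564674  0.07433586] [-0.86227501  0.00112146 -0.50643909] [ 0.00392007  0.99998237 -0.00446002] [-0.37457862  0.07334081 -1.91799951]
n=0.2  -8.9 0.9 6.3 -0.000 0.004 -0.005
```

View pics/m3.png

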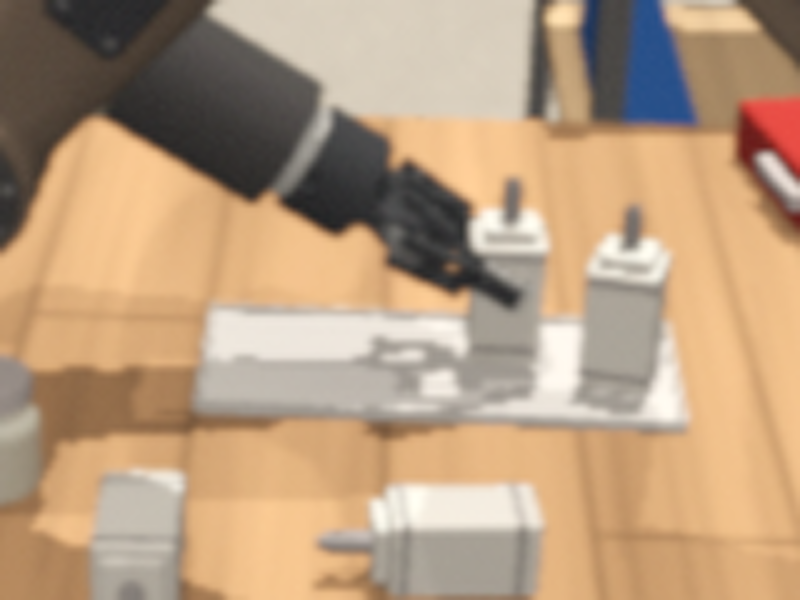

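Call:
carry_out(steps="-3.5 0 2.5 0 0 0;-6.2 0.5 4.2 0 0.004 0;-6.2 0.5 4.2 0 0.004 0;-6.2 0.5 4.2 0 0.004 0")

```text
t: 12.02
tool_pos: [0.4295, -0.3251, 0.0666]
ee_rot: [-0.499, 0.003, 0.867, -0.001]
wrist_force: [0.5, 0.1, -0.7]
gripper_width: 0.0478
finger_force: 63.8
```

Call:
carry_out(steps="-0.9 0 0.5 0 0 0;-1.8 0 1 0 0 0;-1.8 0 1 0 0 0")

```text
t: 12.4
tool_pos: [0.4295, -0.3251, 0.0644]
ee_rot: [-0.499, 0.003, 0.867, -0.001]
wrist_force: [-0.4, -0.4, -1.6]
gripper_width: 0.0473
finger_force: 63.8
```

Call:
carry_out(steps="-0.7 0 0.4 0 0 0;-0.7 0 0.4 0 0 0")

```text
t: 12.65
tool_pos: [0.4295, -0.3251, 0.0636]
ee_rot: [-0.499, 0.003, 0.867, -0.001]
wrist_force: [-0.0, 0.5, -1.2]
gripper_width: 0.0475
finger_force: 63.8
```

Call:
carry_out(steps="-0.6 0 0.4 0 0 0;-0.6 0 0.4 0 0 0;-0.6 0 0.4 0 0 0")

```text
t: 13.02
tool_pos: [0.4295, -0.3251, 0.0629]
ee_rot: [-0.499, 0.003, 0.867, -0.001]
wrist_force: [0.1, 0.4, -2.3]
gripper_width: 0.0469
finger_force: 63.8
```

Call:
carry_out(steps="-0.6 0 0.4 0 0 0;-0.6 0 0.4 0 0 0;-0.6 0 0.4 0 0 0")

```text
t: 13.4
tool_pos: [0.4295, -0.3251, 0.0628]
ee_rot: [-0.499, 0.003, 0.867, -0.001]
wrist_force: [0.5, 1.3, 4.5]
gripper_width: 0.0474
finger_force: 64.1
```

Call:
carry_out(steps="0 0 0 0 0 0;0 0 0 0 0 0;0 0 0 0 0 0;0 0 0 0 0 0", grip=80)

```text
t: 13.9
tool_pos: [0.4294, -0.3251, 0.0621]
ee_rot: [-0.499, 0.003, 0.867, -0.001]
wrist_force: [0.2, -0.6, -0.0]
gripper_width: 0.0802
finger_force: 0.0
```

Call:
carry_out(steps="0 0 -15 0 0 0;0 0 -40 0 0 0;0 0 -90 0 0 0;0 0 -130 0 0 0;0 0 -130 0 0 0")

```text
t: 14.52
tool_pos: [0.5449, -0.3253, 0.129]
ee_rot: [-0.497, 0.003, 0.868, -0.002]
wrist_force: [-0.2, -0.2, -0.2]
gripper_width: 0.0799
finger_force: 0.0
```

```bash
python3 - <<'E'
from h import *
im,s=shot('wrist','w4.png'); json.dump({k:np.array(v).tolist() for k,v in s.items()},open('pics/w4.json','w'))
im2,_=shot('side','s4.png'); it,_=shot('top','t4.png')
cv2.imwrite('pics/m4.png',np.vstack([np.hstack([im2[90:290,140:360],it[130:330,210:430]]),cv2.resize(im,(440,330))])[...,::-1])
print(s['tool_pos'],s['joint_positions'].round(2)); chain([])
E
```

```text
[ 0.54494729 -0.3253074   0.12896508] [-0.16  0.95  0.35  0.15 -2.   -1.44]
```

View pics/m4.png

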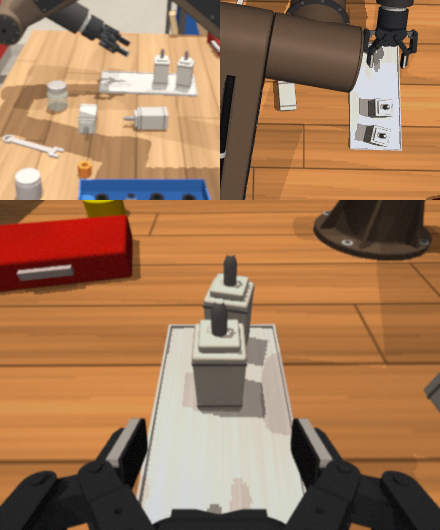

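```bash
python3 - <<'E'
from h import *
for n in ('0','4'):
    im=np.load(f'pics/side{n}.npy' if n=='0' else 'pics/s4.npy')
    print([ (c.round(1).tolist(),st[4]) for c,st,ct in blobs(im) if 200<c[0]<310 and 200<c[1]<240])
y=a_(4.8); b=np.array([.4163,-.0613,.024]); g=b+.058*np.array([np.cos(y),np.sin(y),0])+[0,0,.004]; r=td(y,a_(-30))
T=[([.56,-.29,.25],td(a_(-180),a_(12))),([.53,-.22,.28],td(a_(-135))),([.5,-.13,.28],td(a_(-88))),([.5,-.07,.28],td(a_(-41))),([.53,-.05,.22],td(y)),(tcp(g,r,.13),r)]
chain(T); chk(T)
E
```

```text
[([227.1, 208.1], np.int32(501)), ([289.7, 207.4], np.int32(746)), ([290.5, 234.6], np.int32(917))]
[([227.2, 208.0], np.int32(498)), ([289.7, 207.5], np.int32(758))]
n=4.5  97.2 34.7 -77.5 -0.000 -0.836 -0.006
n=4.3  35.6 70.0 -23.1 0.082 -0.199 -0.782
n=4.4  -42.4 84.9 0.0 -0.000 0.000 -0.820
n=4.4  -60.0 -2.1 -0.0 0.000 0.000 -0.820
n=4.3  9.5 -34.8 60.0 0.000 0.000 -0.799
n=2.8  10.3 1.7 76.8 0.000 -0.524 -0.000
9e-22 [-0.15  0.4   0.04  0.03 -1.41 -1.43]
1e-29 [-0.05  0.18 -0.18  0.   -1.22 -0.73]
9e-31 [ 0.13  0.08 -0.29  0.   -1.2  -0.09]
1e-25 [ 0.25  0.06 -0.31 -0.   -1.2   0.6 ]
9e-19 [ 0.27  0.15 -0.35 -0.   -1.07  1.38]
4e-24 [ 0.22  0.54 -0.04 -0.07 -1.51  1.46]
```

Bottle B and C have not moved. Back to B.

Call:
carry_out(steps="97 35 -77 0 -0.836 -0.006;97 35 -77 0 -0.836 -0.006;97 35 -77 0 -0.836 -0.006;97 35 -77 0 -0.836 -0.006;97 35 -77 0 -0.836 -0.006")

```text
t: 15.3
tool_pos: [0.5585, -0.29, 0.2525]
ee_rot: [-0.1, 0.0, 0.995, -0.001]
wrist_force: [0.6, -0.7, 1.0]
gripper_width: 0.0802
finger_force: 0.0
```

Call:
carry_out(steps="36 70 -23 0.082 -0.199 -0.782;36 70 -23 0.082 -0.199 -0.782;36 70 -23 0.082 -0.199 -0.782;36 70 -23 0.082 -0.199 -0.782;36 70 -23 0.082 -0.199 -0.782")

```text
t: 15.92
tool_pos: [0.5278, -0.2198, 0.28]
ee_rot: [0.001, -0.384, 0.923, -0.0]
wrist_force: [-0.1, -0.2, 0.9]
gripper_width: 0.0803
finger_force: 0.0
```

Call:
carry_out(steps="-42 85 0 0 0 -0.82;-42 85 0 0 0 -0.82;-42 85 0 0 0 -0.82;-42 85 0 0 0 -0.82;-42 85 0 0 0 -0.82")

```text
t: 16.55
tool_pos: [0.4978, -0.1301, 0.2794]
ee_rot: [-0.0, 0.721, -0.693, 0.0]
wrist_force: [0.5, -0.1, 0.3]
gripper_width: 0.0801
finger_force: 0.0
```

Call:
carry_out(steps="-60 -2 0 0 0 -0.82;-60 -2 0 0 0 -0.82;-60 -2 0 0 0 -0.82;-60 -2 0 0 0 -0.82;-60 -2 0 0 0 -0.82")

```text
t: 17.18
tool_pos: [0.4977, -0.0703, 0.2793]
ee_rot: [0.0, 0.937, -0.349, 0.0]
wrist_force: [0.2, -0.5, 0.3]
gripper_width: 0.0799
finger_force: 0.0
```

Call:
carry_out(steps="9 -35 60 0 0 -0.8;9 -35 60 0 0 -0.8;9 -35 60 0 0 -0.8;9 -35 60 0 0 -0.8;9 -35 60 0 0 -0.8", grip=85)

```text
t: 17.8
tool_pos: [0.5276, -0.05, 0.2193]
ee_rot: [0.0, 0.999, 0.043, 0.0]
wrist_force: [0.1, -0.3, -0.2]
gripper_width: 0.0848
finger_force: 0.0
```

Call:
carry_out(steps="10 2 77 0 -0.524 0;10 2 77 0 -0.524 0;10 2 77 0 -0.524 0;10 2 77 0 -0.524 0;10 2 77 0 -0.524 0")

```text
t: 18.42
tool_pos: [0.5384, -0.051, 0.1425]
ee_rot: [0.011, 0.965, 0.04, -0.258]
wrist_force: [-0.2, -1.7, 0.5]
gripper_width: 0.0847
finger_force: 0.0
```

```bash
cat >> h.py <<'E'
def seen(base,y,f):
    "white outline + spout in the wrist view against the prediction; refit yaw and side offset"
    im,s=shot('wrist',f); C=cam('wrist',s); u=np.array([np.cos(y),np.sin(y),0]); n=np.array([-u[1],u[0],0])
    cc=proj(C,base+.043*u+[0,0,.024]); 
    bl=[b for b in blobs(im,1000) if cv2.pointPolygonTest(b[2],(float(cc[0]),float(cc[1])),False)>=0]
    if not bl: print('not there',cc,[b[0].round(0) for b in blobs(im,1000)]); return im,s
    P=np.array([onz(C,p,.048) for p in bl[0][2].reshape(-1,2).astype(float)])-(base*[1,1,0]+[0,0,.048])
    al=P@u; la=P@n; m=(al>.008)&(al<.075)
    for k in (1,-1):
        e=m&(la*k>.015); pf=np.polyfit(al[e],la[e],1); print('side',k,'off at 40mm %.1f mm'%(1000*np.polyval(pf,.04)),'dyaw %.2f deg'%np.degrees(np.arctan(pf[0])))
    print('base end at %.1f mm'%(1000*al.min()))
    return im,s
E
python3 - <<'E'
from h import *
y=a_(4.8); b=np.array([.4163,-.0613,.024])
im,s=seen(b,y,'w5.png'); print(s['tool_pos'])
g=b+.058*np.array([np.cos(y),np.sin(y),0])+[0,0,.004]; r=td(y,a_(-30))
T=[(tcp(g,r,.0),r),(tcp(g+[0,0,.05],r),r),([.50,-.05,.25],td(y,0))]
chain(T)
E
```

```text
side 1 off at 40mm 21.1 mm dyaw 0.86 deg
side -1 off at 40mm -24.3 mm dyaw 0.67 deg
base end at 0.7 mm
[ 0.53838485 -0.05103086  0.14251668]
n=2.1  1.4 0.0 129.2 0.000 -0.003 -0.001
n=0.8  -25.0 0.0 -43.3 0.000 0.000 0.000
n=2.8  -63.2 -4.3 -159.1 -0.000 0.524 0.000
```

```bash
python3 - <<'E'
from h import *
y=a_(5.5); b=np.array([.4168,-.0634,.024])
g=b+.058*np.array([np.cos(y),np.sin(y),0])+[0,0,.004]; r=td(y,a_(-30))
T=[(tcp(g,r,.0),r),(tcp(g+[0,0,.05],r),r),([.50,-.05,.25],td(y,0)),([.5,-.09,.28],td(a_(-41))),([.5,-.13,.28],td(a_(-88))),([.5,-.18,.28],td(a_(-135))),([.53,-.24,.28],td(a_(-180))),([.56,-.3,.25],td(a_(-180),a_(45)))]
chain(T)
E
```

```text
n=2.1  1.7 1.4 129.1 -0.006 -0.003 -0.011
n=0.8  -25.0 0.0 -43.3 0.000 0.000 0.000
n=2.8  -63.4 -5.4 -159.0 -0.000 0.524 0.000
n=4.3  -3.8 39.8 -30.0 0.000 -0.000 0.812
n=4.4  26.2 30.2 0.0 0.000 -0.000 0.820
n=4.4  50.0 1.7 0.0 0.000 -0.000 0.820
n=4.2  21.2 -63.6 -0.0 0.000 -0.000 0.785
n=4.2  -30.0 -60.0 30.0 0.000 0.785 -0.000
```

Call:
carry_out(steps="1 1 50 0 0 0;1.7 1.4 90 -0.006 -0.003 -0.011;1.7 1.4 115 -0.006 -0.003 -0.011;1.7 1.4 129 -0.006 -0.003 -0.011;1.7 1.4 129 -0.006 -0.003 -0.011")

```text
t: 19.1
tool_pos: [0.4762, -0.0575, 0.0309]
ee_rot: [0.013, 0.965, 0.047, -0.259]
wrist_force: [0.9, 1.0, 1.1]
gripper_width: 0.0848
finger_force: 0.0
```

Call:
carry_out(steps="0 0 0 0 0 0;0 0 0 0 0 0;0 0 0 0 0 0;0 0 0 0 0 0;0 0 0 0 0 0", grip=40)

```text
t: 19.73
tool_pos: [0.4775, -0.0574, 0.031]
ee_rot: [0.013, 0.965, 0.047, -0.259]
wrist_force: [1.3, 1.2, 5.2]
gripper_width: 0.0472
finger_force: 62.0
```

Call:
carry_out(steps="-5 0 -9 0 0 0;-15 0 -26 0 0 0;-25 0 -43 0 0 0;-25 0 -43 0 0 0")

```text
t: 20.23
tool_pos: [0.4776, -0.0573, 0.0821]
ee_rot: [0.012, 0.965, 0.047, -0.257]
wrist_force: [0.1, -0.2, -2.0]
gripper_width: 0.0475
finger_force: 61.7
```

Call:
carry_out(steps="-63 -5 -159 0 0.524 0;-63 -5 -159 0 0.524 0;-63 -5 -159 0 0.524 0;-63 -5 -159 0 0.524 0;-63 -5 -159 0 0.524 0")

```text
t: 20.85
tool_pos: [0.5001, -0.05, 0.249]
ee_rot: [-0.0, 0.999, 0.048, -0.001]
wrist_force: [-1.2, -0.0, -1.6]
gripper_width: 0.0474
finger_force: 62.1
```

Call:
carry_out(steps="-4 40 -30 0 0 0.812;-4 40 -30 0 0 0.812;-4 40 -30 0 0 0.812;-4 40 -30 0 0 0.812;-4 40 -30 0 0 0.812")

```text
t: 21.48
tool_pos: [0.5005, -0.0903, 0.2765]
ee_rot: [0.002, 0.936, -0.352, -0.003]
wrist_force: [0.4, 0.6, -0.9]
gripper_width: 0.0474
finger_force: 62.6
```

Call:
carry_out(steps="26 30 0 0 0 0.82;26 30 0 0 0 0.82;26 30 0 0 0 0.82;26 30 0 0 0 0.82;26 30 0 0 0 0.82")

```text
t: 22.1
tool_pos: [0.5005, -0.13, 0.2764]
ee_rot: [0.003, 0.718, -0.696, -0.002]
wrist_force: [-0.6, -0.4, -1.9]
gripper_width: 0.0474
finger_force: 62.5
```

Call:
carry_out(steps="50 2 0 0 0 0.82;50 2 0 0 0 0.82;50 2 0 0 0 0.82;50 2 0 0 0 0.82;50 2 0 0 0 0.82")

```text
t: 22.72
tool_pos: [0.5002, -0.18, 0.2763]
ee_rot: [-0.004, -0.381, 0.925, 0.001]
wrist_force: [-0.6, 0.1, -1.1]
gripper_width: 0.0472
finger_force: 62.5
```

Call:
carry_out(steps="21 -64 0 0 0 0.785;21 -64 0 0 0 0.785;21 -64 0 0 0 0.785;21 -64 0 0 0 0.785;21 -64 0 0 0 0.785")

```text
t: 23.35
tool_pos: [0.5307, -0.2401, 0.2764]
ee_rot: [-0.003, 0.0, 1.0, 0.0]
wrist_force: [0.3, 0.5, -1.8]
gripper_width: 0.0472
finger_force: 63.1
```

Call:
carry_out(steps="-30 -60 30 0 0.785 0;-30 -60 30 0 0.785 0;-30 -60 30 0 0.785 0;-30 -60 30 0 0.785 0;-30 -60 30 0 0.785 0")

```text
t: 23.98
tool_pos: [0.5615, -0.2992, 0.242]
ee_rot: [-0.389, -0.002, 0.921, 0.001]
wrist_force: [0.5, -0.2, -2.7]
gripper_width: 0.0475
finger_force: 63.1
```

```bash
python3 - <<'E'
from h import *
G=dict(base=[.4168,-.0634,.024],yaw_a=a_(5.5),gp=[.4775,-.0574,.031],gq=[.013,.965,.047,-.259])
T=[place(**G,dest=[.52,-.325,.09]),place(**G,dest=[.504,-.325,.012]),place(**G,dest=[.504,-.325,.004])]
for p,r in T: print(p.round(4),r.apply([0,0,1]).round(3))
chain(T)
E
```

```text
[ 0.527  -0.3252  0.151 ] [-0.866  0.001 -0.501]
[ 0.511  -0.3252  0.073 ] [-0.866  0.001 -0.501]
[ 0.511  -0.3252  0.065 ] [-0.866  0.001 -0.501]
n=1.6  -41.1 -26.2 88.2 -0.001 0.246 0.005
n=1.3  -59.5 -0.1 52.9 0.000 0.000 0.000
n=0.1  -6.9 -0.0 4.0 0.000 0.000 0.000
```

Call:
carry_out(steps="-41 -26 88 -0.001 0.246 0.005;-41 -26 88 -0.001 0.246 0.005;-41 -26 88 -0.001 0.246 0.005;-41 -26 88 -0.001 0.246 0.005")

```text
t: 24.48
tool_pos: [0.529, -0.3265, 0.1604]
ee_rot: [-0.491, 0.002, 0.871, -0.002]
wrist_force: [-0.5, -0.3, 0.5]
gripper_width: 0.0475
finger_force: 63.1
```

Call:
carry_out(steps="-20 0 17.5 0 0 0;-40 0 35 0 0 0;-55 0 48 0 0 0;-60 0 53 0 0 0;-60 0 53 0 0 0")

```text
t: 25.1
tool_pos: [0.5134, -0.3264, 0.0801]
ee_rot: [-0.493, 0.002, 0.87, -0.001]
wrist_force: [0.2, -1.0, -1.2]
gripper_width: 0.0475
finger_force: 63.1
```

Call:
carry_out(steps="-3.5 0 2 0 0 0;-7 0 4 0 0 0;-7 0 4 0 0 0;-7 0 4 0 0 0")

```text
t: 25.6
tool_pos: [0.5132, -0.3264, 0.0712]
ee_rot: [-0.494, 0.002, 0.87, -0.001]
wrist_force: [0.5, -0.1, -1.9]
gripper_width: 0.0475
finger_force: 63.1
```

```bash
python3 - <<'E'
from h import *
s=manip.sense(); print(s['tool_pos'],pose(s)[1].apply([0,0,1]),pose(s)[1].apply([0,1,0]),s['wrist_force'])
G=dict(base=[.4168,-.0634,.024],yaw_a=a_(5.5),gp=[.4775,-.0574,.031],gq=[.013,.965,.047,-.259])
chain([place(**G,dest=[.504,-.325,.004])])
E
```

```text
[ 0.51316187 -0.32640244  0.0711523 ] [-8.58671589e-01  6.46290783e-04 -5.12525788e-01] [ 0.0030271   0.99998816 -0.00381054] [ 0.48908129 -0.09152705 -1.93026916]
n=0.1  -4.2 1.3 5.0 -0.001 0.014 -0.006
```

Call:
carry_out(steps="-3 1 3.5 -0.001 0.014 -0.006;-3 1 3.5 -0.001 0.014 -0.006;-3 1 3.5 -0.001 0.014 -0.006")

```text
t: 25.98
tool_pos: [0.5114, -0.3254, 0.0669]
ee_rot: [-0.5, -0.0, 0.866, 0.001]
wrist_force: [-1.6, -0.3, 0.9]
gripper_width: 0.0473
finger_force: 63.2
```

Call:
carry_out(steps="-0.9 0 0.5 0 0 0;-0.9 0 0.5 0 0 0;-0.9 0 0.5 0 0 0")

```text
t: 26.35
tool_pos: [0.5114, -0.3253, 0.0669]
ee_rot: [-0.5, -0.0, 0.866, 0.001]
wrist_force: [-1.0, 1.1, 5.4]
gripper_width: 0.0471
finger_force: 63.5
```

Call:
carry_out(steps="-0.6 0 0.4 0 0 0;-0.6 0 0.4 0 0 0;-0.6 0 0.4 0 0 0")

```text
t: 26.72
tool_pos: [0.5115, -0.3253, 0.0668]
ee_rot: [-0.5, -0.0, 0.866, 0.001]
wrist_force: [-0.8, 2.9, 9.5]
gripper_width: 0.0475
finger_force: 63.6
```

Call:
carry_out(steps="-0.6 0 0.4 0 0 0;-0.6 0 0.4 0 0 0;-0.6 0 0.4 0 0 0")

```text
t: 27.1
tool_pos: [0.5114, -0.3253, 0.0668]
ee_rot: [-0.501, -0.0, 0.866, 0.001]
wrist_force: [-0.5, 3.1, 12.0]
gripper_width: 0.0475
finger_force: 63.8
```

Call:
carry_out(steps="0 0 0 0 0 0;0 0 0 0 0 0;0 0 0 0 0 0;0 0 0 0 0 0", grip=80)

```text
t: 27.6
tool_pos: [0.5115, -0.3254, 0.064]
ee_rot: [-0.5, -0.0, 0.866, 0.001]
wrist_force: [-1.0, -1.0, 0.4]
gripper_width: 0.0803
finger_force: 0.0
```

Call:
carry_out(steps="0 0 -15 0 0 0;0 0 -40 0 0 0;0 0 -90 0 0 0;0 0 -130 0 0 0;0 0 -130 0 0 0")

```text
t: 28.22
tool_pos: [0.6262, -0.3254, 0.1297]
ee_rot: [-0.498, -0.0, 0.867, 0.0]
wrist_force: [-0.3, -0.2, -1.3]
gripper_width: 0.0802
finger_force: 0.0
```

```bash
python3 - <<'E'
from h import *
im,s=shot('wrist','w6.png'); json.dump({k:np.array(v).tolist() for k,v in s.items()},open('pics/w6.json','w'))
im2,_=shot('side','s6.png'); it,_=shot('top','t6.png')
cv2.imwrite('pics/m6.png',np.vstack([np.hstack([im2[90:290,140:360],it[130:330,210:430]]),cv2.resize(im,(440,330))])[...,::-1])
Ct=cam('top'); t=onz(Ct,(242.5,164.5),.024); b=onz(Ct,(286.8,163),.048); print(t,b)
print([ (c.round(1).tolist(),st[4]) for c,st,ct in blobs(im2) if 200<c[0]<310 and 200<c[1]<240])
y=np.arctan2(*(t-b)[1::-1]); print(np.degrees(y)); b[2]=.024; g=b+.058*np.array([np.cos(y),np.sin(y),0])+[0,0,.004]; r=td(y,a_(-30))
T=[([.62,-.29,.25],td(a_(-180),a_(12))),([.58,-.22,.28],td(a_(-135))),([.56,-.13,.28],td(a_(-88))),([.56,-.07,.28],td(a_(-41))),([.56,-.03,.28],td(0)),([.58,-.02,.25],td(a_(45))),(tcp(g,r,.13),r)]
chain(T); chk(T+[(tcp(g,r),r)])
E
```

```text
[0.64058153 0.04313738 0.024     ] [ 0.64189973 -0.08812271  0.048     ]
[([227.2, 208.1], np.int32(500))]
90.5753815699842
n=4.5  107.0 35.8 -57.6 0.003 -0.839 0.001
n=4.3  45.4 70.0 -21.0 0.082 -0.199 -0.782
n=4.4  -49.5 77.8 0.0 -0.000 0.000 -0.820
n=4.4  -60.0 -2.1 -0.0 0.000 0.000 -0.820
n=3.8  -26.2 -30.2 -0.0 0.000 0.000 -0.716
n=4.2  20.0 -10.0 30.0 0.000 0.000 -0.785
n=5.1  82.7 3.0 106.8 -0.208 -0.495 -0.777
1e-30 [-0.14  0.49  0.18  0.03 -1.47 -1.44]
5e-30 [-0.05  0.25 -0.07 -0.   -1.24 -0.74]
4e-31 [ 0.11  0.18 -0.17  0.   -1.22 -0.08]
5e-26 [ 0.22  0.16 -0.19 -0.   -1.22  0.63]
3e-24 [ 0.3   0.15 -0.2  -0.   -1.21  1.28]
4e-31 [ 0.3   0.21 -0.21  0.   -1.16  2.05]
3e-21 [ 0.57  0.48 -0.37  0.5  -1.08  2.26]
2e-30 [ 0.46  0.58 -0.54  0.67 -0.81  2.14]
```

View pics/m6.png

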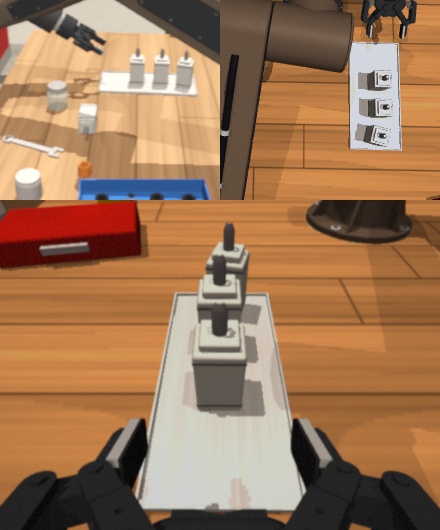

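Call:
carry_out(steps="107 36 -58 0.003 -0.839 0;107 36 -58 0.003 -0.839 0;107 36 -58 0.003 -0.839 0;107 36 -58 0.003 -0.839 0;107 36 -58 0.003 -0.839 0")

```text
t: 29.0
tool_pos: [0.6192, -0.2901, 0.2538]
ee_rot: [-0.1, 0.0, 0.995, -0.0]
wrist_force: [1.0, -0.5, 0.2]
gripper_width: 0.0801
finger_force: 0.0
```

Call:
carry_out(steps="45 70 -21 0.082 -0.199 -0.782;45 70 -21 0.082 -0.199 -0.782;45 70 -21 0.082 -0.199 -0.782;45 70 -21 0.082 -0.199 -0.782;45 70 -21 0.082 -0.199 -0.782")

```text
t: 29.62
tool_pos: [0.5791, -0.2198, 0.2809]
ee_rot: [0.002, -0.384, 0.923, -0.0]
wrist_force: [0.2, -0.5, 1.0]
gripper_width: 0.0801
finger_force: 0.0
```

Call:
carry_out(steps="-50 78 0 0 0 -0.82;-50 78 0 0 0 -0.82;-50 78 0 0 0 -0.82;-50 78 0 0 0 -0.82;-50 78 0 0 0 -0.82")

```text
t: 30.25
tool_pos: [0.5596, -0.1295, 0.2803]
ee_rot: [-0.0, 0.721, -0.693, 0.0]
wrist_force: [-0.0, 0.2, 0.5]
gripper_width: 0.0803
finger_force: 0.0
```

Call:
carry_out(steps="-60 -2 0 0 0 -0.82;-60 -2 0 0 0 -0.82;-60 -2 0 0 0 -0.82;-60 -2 0 0 0 -0.82;-60 -2 0 0 0 -0.82")

```text
t: 30.88
tool_pos: [0.5596, -0.0697, 0.2802]
ee_rot: [-0.0, 0.937, -0.349, 0.0]
wrist_force: [-0.4, 0.3, 0.1]
gripper_width: 0.0802
finger_force: 0.0
```

Call:
carry_out(steps="-26 -30 0 0 0 -0.716;-26 -30 0 0 0 -0.716;-26 -30 0 0 0 -0.716;-26 -30 0 0 0 -0.716;-26 -30 0 0 0 -0.716", grip=85)

```text
t: 31.5
tool_pos: [0.56, -0.0301, 0.2803]
ee_rot: [0.0, 1.0, -0.001, 0.001]
wrist_force: [-1.2, 0.6, -0.8]
gripper_width: 0.0844
finger_force: 0.0
```

```bash
python3 - <<'E'
from h import *
im,s=shot('wrist','w7.png'); json.dump({k:np.array(v).tolist() for k,v in s.items()},open('pics/w7.json','w')); C=cam('wrist',s); print(s['tool_pos'])
for P in [(.6406,.0431,.024),(.6419,-.0881,.048)]: print(proj(C,P).round(1))
for c,st,ct in blobs(im,1500,vmin=60): 
    c0,sz,a,b=bottle(im,C,ct); print(c.round(1),st,c0.round(4),sz.round(1),round(a,1))
b=np.array([.6419,-.085,.024]); seen(b,a_(90.5),'w7b.png')
# spout tip: leftmost dark grey? print column profile
g=im.mean(2); cv2.imwrite('pics/w7c.png',cv2.resize(im[40:220,150:400],None,fx=3,fy=3)[...,::-1])
chain([])
E
```

```text
[ 0.55996642 -0.03008667  0.2803194 ]
[189.9  88.5]
[310.   87.1]
[260.2  86.1] [ 192   62  116   49 4303] [ 0.6422 -0.0242] [ 46.9 121.3] 1.0
[464.1 216.8] [  401    99   111   245 20469] [ 0.4587 -0.2745] [353.6 139.7] 14.4
side 1 off at 40mm 21.9 mm dyaw 0.74 deg
side -1 off at 40mm -23.9 mm dyaw 0.88 deg
base end at 0.2 mm
```

View pics/w7c.png

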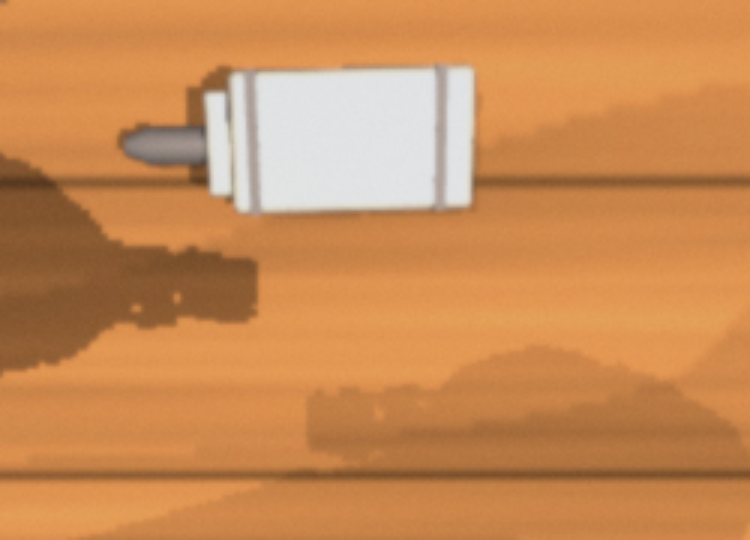

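```bash
python3 - <<'E'
from h import *
y=a_(91.3); b=np.array([.6435,-.085,.024])
g=b+.058*np.array([np.cos(y),np.sin(y),0])+[0,0,.004]; r=td(y,a_(-30))
T=[([.60,-.0,.25],td(a_(46),a_(-10))),(tcp(g,r,.12),r)]
chain(T);chk(T)
E
```

```text
n=4.4  39.4 -30.1 30.6 -0.070 -0.167 -0.805
n=4.6  72.4 5.4 104.5 -0.272 -0.331 -0.747
1e-19 [ 0.37  0.31 -0.11  0.08 -1.31  1.98]
8e-31 [ 0.57  0.48 -0.39  0.51 -1.05  2.26]
```

Call:
carry_out(steps="39 -30 31 -0.07 -0.167 -0.805;39 -30 31 -0.07 -0.167 -0.805;39 -30 31 -0.07 -0.167 -0.805;39 -30 31 -0.07 -0.167 -0.805;39 -30 31 -0.07 -0.167 -0.805")

```text
t: 32.22
tool_pos: [0.6, 0.0004, 0.2493]
ee_rot: [0.035, 0.916, 0.392, -0.081]
wrist_force: [-0.1, -0.7, -0.1]
gripper_width: 0.085
finger_force: 0.0
```

Call:
carry_out(steps="72 5 104 -0.272 -0.331 -0.747;72 5 104 -0.272 -0.331 -0.747;72 5 104 -0.272 -0.331 -0.747;72 5 104 -0.272 -0.331 -0.747;72 5 104 -0.272 -0.331 -0.747")

```text
t: 32.85
tool_pos: [0.6399, 0.0354, 0.134]
ee_rot: [0.187, 0.672, 0.693, -0.182]
wrist_force: [0.8, -0.4, 0.5]
gripper_width: 0.0848
finger_force: 0.0
```

```bash
python3 - <<'E'
from h import *
y=a_(91.3); b=np.array([.6435,-.085,.024])
im,s=seen(b,y,'w8.png'); print(s['tool_pos'],s['joint_positions'].round(2))
g=b+.058*np.array([np.cos(y),np.sin(y),0])+[0,0,.004]; r=td(y,a_(-30))
T=[(tcp(g,r,0),r),(tcp(g+[0,0,.05],r),r),([.63,-.02,.24],td(a_(80),0)),([.6,-.03,.28],td(a_(32))),([.58,-.07,.28],td(a_(-16))),([.56,-.11,.28],td(a_(-64))),([.56,-.16,.28],td(a_(-112))),([.58,-.21,.28],td(a_(-158))),([.63,-.28,.26],td(a_(-180),a_(38)))]
chain(T);chk(T)
E
```

```text
side 1 off at 40mm 22.8 mm dyaw 0.03 deg
side -1 off at 40mm -22.5 mm dyaw -0.03 deg
base end at 1.4 mm
[0.63993975 0.03536162 0.13401511] [ 0.57  0.48 -0.39  0.52 -1.05  2.26]
n=1.9  -0.5 1.0 119.8 0.004 0.006 0.012
n=0.8  -25.0 0.0 -43.3 0.000 0.000 0.000
n=3.0  -74.7 -12.0 -140.9 0.052 0.522 0.193
n=4.5  -15.1 -27.8 -40.0 -0.000 -0.000 0.838
n=4.5  -38.2 23.3 0.0 0.000 -0.000 0.838
n=4.5  -8.2 44.0 0.0 0.000 -0.000 0.838
n=4.5  44.9 21.9 0.0 0.000 -0.000 0.838
n=4.3  38.9 -37.3 -0.0 -0.000 -0.000 0.803
n=4.1  -20.1 -83.6 20.0 -0.127 0.655 0.370
6e-32 [ 0.46  0.58 -0.54  0.68 -0.81  2.14]
4e-21 [ 0.47  0.52 -0.5   0.61 -0.9   2.22]
1e-17 [ 0.28  0.29 -0.11  0.   -1.16  2.69]
7e-31 [ 0.27  0.22 -0.12  0.   -1.23  1.85]
5e-32 [ 0.21  0.19 -0.15  0.   -1.22  1.08]
2e-30 [ 0.15  0.17 -0.18 -0.   -1.22  0.3 ]
8e-29 [ 0.06  0.19 -0.16 -0.   -1.22 -0.44]
6e-27 [-0.03  0.25 -0.08 -0.   -1.24 -1.16]
7e-20 [-0.1   0.77  0.53  0.07 -1.99 -1.46]
```

Call:
carry_out(steps="0 1 50 0 0 0;-0.5 1 90 0.004 0.006 0.012;-0.5 1 110 0.004 0.006 0.012;-0.5 1 120 0.004 0.006 0.012;-0.5 1 120 0.004 0.006 0.012")

```text
t: 33.52
tool_pos: [0.6431, -0.0259, 0.0313]
ee_rot: [0.183, 0.679, 0.688, -0.179]
wrist_force: [0.1, 0.2, 0.6]
gripper_width: 0.0848
finger_force: 0.0
```

Call:
carry_out(steps="0 0 0 0 0 0;0 0 0 0 0 0;0 0 0 0 0 0;0 0 0 0 0 0;0 0 0 0 0 0", grip=40)

```text
t: 34.15
tool_pos: [0.6438, -0.0247, 0.0324]
ee_rot: [0.184, 0.678, 0.689, -0.178]
wrist_force: [-1.0, 3.1, 6.1]
gripper_width: 0.0477
finger_force: 62.3
```

Call:
carry_out(steps="-5 0 -9 0 0 0;-15 0 -26 0 0 0;-25 0 -43 0 0 0;-25 0 -43 0 0 0")

```text
t: 34.65
tool_pos: [0.6442, -0.0251, 0.0836]
ee_rot: [0.184, 0.679, 0.688, -0.177]
wrist_force: [0.6, 0.8, -2.1]
gripper_width: 0.0477
finger_force: 61.9
```

Call:
carry_out(steps="-75 -12 -141 0.052 0.522 0.193;-75 -12 -141 0.052 0.522 0.193;-75 -12 -141 0.052 0.522 0.193;-75 -12 -141 0.052 0.522 0.193;-75 -12 -141 0.052 0.522 0.193")

```text
t: 35.28
tool_pos: [0.6295, -0.022, 0.2397]
ee_rot: [-0.001, 0.769, 0.639, 0.001]
wrist_force: [0.5, 0.4, -3.6]
gripper_width: 0.0468
finger_force: 62.7
```

Call:
carry_out(steps="-15 -28 -40 0 0 0.838;-15 -28 -40 0 0 0.838;-15 -28 -40 0 0 0.838;-15 -28 -40 0 0 0.838;-15 -28 -40 0 0 0.838")

```text
t: 35.9
tool_pos: [0.599, -0.0305, 0.2776]
ee_rot: [-0.002, 0.963, 0.271, -0.001]
wrist_force: [0.1, 0.8, -2.3]
gripper_width: 0.0476
finger_force: 62.8
```

Call:
carry_out(steps="-38 23 0 0 0 0.838;-38 23 0 0 0 0.838;-38 23 0 0 0 0.838;-38 23 0 0 0 0.838;-38 23 0 0 0 0.838")

```text
t: 36.52
tool_pos: [0.5787, -0.07, 0.2773]
ee_rot: [-0.001, 0.989, -0.145, -0.002]
wrist_force: [0.2, 0.1, -1.5]
gripper_width: 0.0474
finger_force: 62.8
```

Call:
carry_out(steps="-8 44 0 0 0 0.838;-8 44 0 0 0 0.838;-8 44 0 0 0 0.838;-8 44 0 0 0 0.838;-8 44 0 0 0 0.838")

```text
t: 37.15
tool_pos: [0.5586, -0.1099, 0.2771]
ee_rot: [-0.0, 0.845, -0.535, -0.002]
wrist_force: [-0.5, -0.6, -2.1]
gripper_width: 0.0473
finger_force: 63.1
```

Call:
carry_out(steps="45 22 0 0 0 0.838;45 22 0 0 0 0.838;45 22 0 0 0 0.838;45 22 0 0 0 0.838;45 22 0 0 0 0.838")

```text
t: 37.78
tool_pos: [0.5582, -0.1599, 0.2768]
ee_rot: [-0.001, -0.554, 0.832, 0.003]
wrist_force: [-1.0, -0.3, -1.2]
gripper_width: 0.0472
finger_force: 63.0
```

Call:
carry_out(steps="39 -37 0 0 0 0.803;39 -37 0 0 0 0.803;39 -37 0 0 0 0.803;39 -37 0 0 0 0.803;39 -37 0 0 0 0.803")

```text
t: 38.4
tool_pos: [0.5775, -0.2099, 0.2764]
ee_rot: [-0.002, -0.185, 0.983, 0.002]
wrist_force: [-0.5, 0.3, -1.7]
gripper_width: 0.0473
finger_force: 63.3
```

Call:
carry_out(steps="-20 -84 20 -0.127 0.655 0.37;-20 -84 20 -0.127 0.655 0.37;-20 -84 20 -0.127 0.655 0.37;-20 -84 20 -0.127 0.655 0.37;-20 -84 20 -0.127 0.655 0.37")

```text
t: 39.02
tool_pos: [0.6282, -0.28, 0.2495]
ee_rot: [-0.332, 0.003, 0.943, 0.004]
wrist_force: [0.2, 0.0, -3.1]
gripper_width: 0.0473
finger_force: 63.7
```

```bash
python3 - <<'E'
from h import *
G=dict(base=[.6435,-.085,.024],yaw_a=a_(91.3),gp=[.6438,-.0247,.0324],gq=[.184,.678,.689,-.178])
T=[place(**G,dest=[.595,-.326,.09]),place(**G,dest=[.583,-.326,.015]),place(**G,dest=[.583,-.326,.004])]
for p,r in T: print(p.round(4),r.apply([0,0,1]).round(3))
chain(T);chk(T)
E
```

```text
[ 0.6034 -0.3243  0.1503] [-0.869  0.001 -0.495]
[ 0.5914 -0.3243  0.0753] [-0.869  0.001 -0.495]
[ 0.5914 -0.3243  0.0643] [-0.869  0.001 -0.495]
n=2.0  -43.0 -45.1 92.4 0.011 0.375 0.006
n=1.2  -59.2 0.4 47.5 0.000 0.000 0.000
n=0.2  -9.6 0.1 5.4 0.000 0.000 0.000
9e-24 [-0.15  1.04  0.58  0.15 -2.15 -1.42]
6e-27 [-0.15  1.08  0.5   0.14 -2.04 -1.44]
3e-23 [-0.15  1.09  0.5   0.14 -2.02 -1.44]
```

Call:
carry_out(steps="-43 -45 92 0.011 0.375 0.006;-43 -45 92 0.011 0.375 0.006;-43 -45 92 0.011 0.375 0.006;-43 -45 92 0.011 0.375 0.006;-43 -45 92 0.011 0.375 0.006")

```text
t: 39.65
tool_pos: [0.6072, -0.326, 0.1701]
ee_rot: [-0.487, 0.004, 0.873, -0.004]
wrist_force: [-0.5, -0.5, -0.1]
gripper_width: 0.0472
finger_force: 63.7
```

Call:
carry_out(steps="-20 0 16 0 0 0;-40 0 32 0 0 0;-55 0 44 0 0 0;-59 0 47.5 0 0 0;-59 0 47.5 0 0 0")

```text
t: 40.28
tool_pos: [0.5947, -0.3264, 0.0875]
ee_rot: [-0.494, 0.004, 0.87, -0.002]
wrist_force: [-0.5, 0.7, -1.3]
gripper_width: 0.0474
finger_force: 63.7
```

```bash
python3 - <<'E'
from h import *
s=manip.sense(); print(s['tool_pos'],s['wrist_force'])
G=dict(base=[.6435,-.085,.024],yaw_a=a_(91.3),gp=[.6438,-.0247,.0324],gq=[.184,.678,.689,-.178])
chain([place(**G,dest=[.583,-.326,.007]),place(**G,dest=[.583,-.326,.003])])
E
```

```text
[ 0.59466983 -0.32641068  0.08747849] [-0.47156584  0.70460715 -1.33079122]
n=0.3  -15.6 2.2 13.2 -0.001 0.021 -0.002
n=0.1  -3.5 0.0 2.0 0.000 0.000 0.000
```

Call:
carry_out(steps="-8 1 7 0 0.021 -0.002;-15.6 2.2 13.2 0 0.021 -0.002;-15.6 2.2 13.2 0 0.021 -0.002;-15.6 2.2 13.2 0 0.021 -0.002")

```text
t: 40.78
tool_pos: [0.5906, -0.3246, 0.0661]
ee_rot: [-0.505, 0.003, 0.863, -0.002]
wrist_force: [0.8, -0.6, 7.4]
gripper_width: 0.0473
finger_force: 64.1
```

Call:
carry_out(steps="-1 0 0.6 0 0 0;-1.7 0 1 0 0 0;-1.7 0 1 0 0 0")

```text
t: 41.15
tool_pos: [0.5907, -0.3246, 0.0661]
ee_rot: [-0.506, 0.003, 0.863, -0.002]
wrist_force: [0.5, 1.5, 13.8]
gripper_width: 0.0472
finger_force: 64.8
```

Call:
carry_out(steps="-0.9 0 0.5 0 0 0;-0.9 0 0.5 0 0 0;-0.9 0 0.5 0 0 0")

```text
t: 41.52
tool_pos: [0.5907, -0.3246, 0.0661]
ee_rot: [-0.506, 0.003, 0.863, -0.002]
wrist_force: [0.9, 1.2, 17.4]
gripper_width: 0.0473
finger_force: 65.0
```

Call:
carry_out(steps="-0.9 0 0.5 0 0 0;-0.9 0 0.5 0 0 0;-0.9 0 0.5 0 0 0")

```text
t: 41.9
tool_pos: [0.5907, -0.3246, 0.0661]
ee_rot: [-0.506, 0.003, 0.862, -0.003]
wrist_force: [1.0, 3.3, 21.0]
gripper_width: 0.0471
finger_force: 65.3
```

Call:
carry_out(steps="0 0 0 0 0 0;0 0 0 0 0 0;0 0 0 0 0 0;0 0 0 0 0 0", grip=80)

```text
t: 42.4
tool_pos: [0.5905, -0.3243, 0.0604]
ee_rot: [-0.505, 0.003, 0.863, -0.001]
wrist_force: [0.1, -1.3, 0.0]
gripper_width: 0.0798
finger_force: 0.0
```

Call:
carry_out(steps="0 0 -15 0 0 0;0 0 -40 0 0 0;0 0 -80 0 0 0;0 0 -90 0 0 0;0 0 -90 0 0 0")

```text
t: 43.02
tool_pos: [0.6694, -0.3242, 0.1043]
ee_rot: [-0.504, 0.003, 0.864, -0.001]
wrist_force: [0.1, -0.1, -0.8]
gripper_width: 0.0802
finger_force: 0.0
```

```bash
python3 - <<'E'
from h import *
s=manip.sense(); print(s['tool_pos'])
T=[([.62,-.29,.27],td(a_(-180),a_(12))),([.5,-.31,.34],td(a_(-180)))]
chain(T);chk(T)
E
```

```text
[ 0.66936683 -0.32423623  0.1043494 ]
n=4.5  168.7 33.2 -38.4 -0.002 -0.847 -0.006
n=2.2  131.9 -20.0 -43.5 0.000 -0.209 0.000
1e-23 [-0.14  0.48  0.21  0.03 -1.51 -1.44]
4e-25 [-0.22  0.17 -0.04 -0.   -1.35 -1.35]
```

Call:
carry_out(steps="60 0 -35 0 -0.2 0;169 33 -38 -0.002 -0.847 -0.006;169 33 -38 -0.002 -0.847 -0.006;169 33 -38 -0.002 -0.847 -0.006;169 33 -38 -0.002 -0.847 -0.006")

```text
t: 43.65
tool_pos: [0.6178, -0.2903, 0.2749]
ee_rot: [-0.1, 0.0, 0.995, -0.0]
wrist_force: [-0.3, -0.3, -0.1]
gripper_width: 0.0799
finger_force: 0.0
```

Call:
carry_out(steps="172 -20 -43 0 -0.209 0;172 -20 -43 0 -0.209 0;172 -20 -43 0 -0.209 0;172 -20 -43 0 -0.209 0;172 -20 -43 0 -0.209 0")

```text
t: 44.28
tool_pos: [0.4591, -0.3101, 0.3486]
ee_rot: [-0.0, 0.001, 1.0, 0.0]
wrist_force: [0.9, -0.1, 0.7]
gripper_width: 0.0797
finger_force: 0.0
```

```bash
python3 - <<'E'
from h import *
im,s=shot('wrist','w9.png'); json.dump({k:np.array(v).tolist() for k,v in s.items()},open('pics/w9.json','w'))
C=cam('wrist',s); print(s['tool_pos'],s['joint_positions'].round(2),s['t'])
for x in (.348,.425,.504,.583): print(proj(C,(x,-.325,.131)).round(1))
chain([])
E
```

```text
[ 0.45911619 -0.3100795   0.34860051] [-0.24  0.11 -0.1  -0.   -1.36 -1.33] 44.275
[238.5  56.3]
[239.8 135.4]
[240.9 205.3]
[241.9 266. ]
```

View pics/w9.png

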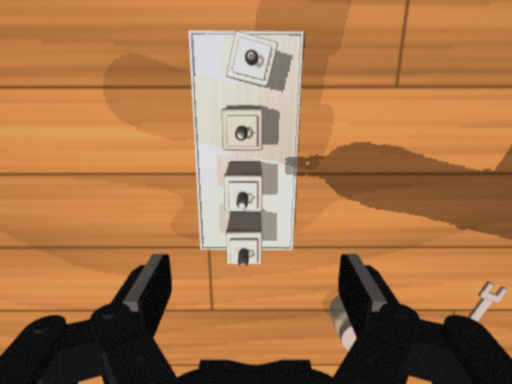

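```bash
cat >> h.py <<'E'
def spouts(im,C,guess,vmax=110,w=14):
    "dark spout blob about each guessed (x,y); returns pixel of tip side end and of centroid"
    g=im.max(2); out=[]
    for x,y in guess:
        u=proj(C,(x,y,.115)); u0=(np.round(u)-w).astype(int); u0=np.maximum(u0,0); W=g[u0[1]:u0[1]+2*w,u0[0]:u0[0]+2*w]
        n,l,st,c=cv2.connectedComponentsWithStats((W<vmax).astype(np.uint8))
        k=min((i for i in range(1,n) if st[i,4]>15),key=lambda i:np.linalg.norm(c[i]-(u-u0)),default=None)
        out.append(None if k is None else (c[k]+u0,st[k],u))
    return out
E
python3 - <<'E'
from h import *
im=np.load('pics/w9.npy'); s=json.load(open('pics/w9.json')); C=cam('wrist',s); print(C[2])
for i,(x,y) in enumerate([(251,60),(243,132),(241,198),(243,255)]):
    g=im.max(2)[y-13:y+14,x-13:x+14]; print(x-13,y-13); print('\n'.join(' '.join('%3d'%v for v in r[::1]) for r in g[::2]))
E
```

```text
[ 0.37596585 -0.30947252  0.4693771 ]
238 47
214 221 221 221 221 221 221 221 220 219 220 220 219 219 219 220 220 220 220 219 220 220 219 220 220 222 221
217 222 221 222 219 221 218 214 213 211 190 170 164 163 161 172 194 214 219 220 220 221 219 219 220 221 220
219 220 221 218 217 218 215 204 158 122 103  99 111 115  99  87  90 124 167 207 220 219 218 218 219 220 220
220 221 220 217 214 215 203 153 101 101 140 170 180 182 166 131  89  70  87 148 201 216 217 218 217 218 219
220 222 220 219 216 211 177 112  85 122 174 152 133 132 132 124 109  77  62  90 144 168 174 183 205 216 219
220 221 220 218 217 211 177 112  78  97 135 132 129 130 127 122 100  69  56  78 127 159 165 165 173 184 207
221 222 220 218 216 216 197 130  78  73  86  94 105 111 105  85  68  57  49  84 147 196 198 176 163 178 205
222 221 221 219 219 215 207 168 118  75  61  61  62  59  56  53  50  50  65 111 164 203 204 176 164 178 204
221 221 221 222 220 222 217 215 195 139  90  65  58  51  48  54  63  84 117 151 164 171 171 167 167 180 207
220 221 221 222 221 221 220 221 219 213 199 169 149 143 142 153 167 175 177 168 163
[... 4316 characters left out ...]
  60  54  55  56  95 154 161 167 178 188 208 213 201
203 212 218 219 219 218 216 194 120  76  71  69  72  67  61  60  56  55 111 187 210 213 218 217 220 217 200
200 214 218 219 220 219 211 175 111  80  83  78  78  75  71  66  66  65 120 198 216 220 219 221 219 217 202
193 207 216 219 217 217 208 173 111  86  90  98 110 104  94  82  67  82 141 201 217 215 218 217 218 214 205
189 195 201 199 202 201 201 191 157 122 144 176 188 188 176 130  98 128 171 196 201 201 197 198 202 201 200
206 205 208 207 208 208 209 208 201 187 190 202 209 207 204 185 180 196 206 208 209 209 210 208 210 211 208
202 198 200 206 204 204 204 203 204 203 205 206 205 205 205 204 203 204 202 203 205 205 204 204 204 205 204
```

```bash
python3 - <<'E'
from h import *
C=cam('wrist',json.load(open('pics/w9.json')))
for n,e,sg,t in [('b3',(252.5,64),-1,(250.5,56)),('A',(241.5,126.3),1,(240,136)),('B',(243,192.3),1,(241.5,206)),('C',(243.5,248.5),1,(243,264.5))]:
    print(n,(onz(C,e,.099)+[.007*sg,0,0]).round(4),onz(C,t,.131).round(4))
# collars from wrist w1 & top
C1=cam('wrist',json.load(open('pics/w1.json'))); Ct=cam('top'); Cs=cam('side')
im=np.load('pics/t6.npy'); ims=np.load('pics/s6.npy')
print([(c.round(1).tolist(),int(st[4])) for c,st in dark(im) if 110<c[0]<180 and 160<c[1]<270])
print([(c.round(1).tolist(),st.tolist()) for c,st in dark(ims) if 210<c[0]<360 and 270<c[1]<340])
T=[([.42,-.1,.34],td(a_(-135))),([.42,.05,.34],td(a_(-88))),([.42,.2,.34],td(a_(-90)))]
chain(T);chk(T)
E
```

```text
b3 [ 0.3461 -0.3115  0.099 ] [ 0.3478 -0.3132  0.131 ]
A [ 0.4263 -0.3243  0.099 ] [ 0.4257 -0.3248  0.131 ]
B [ 0.5061 -0.3237  0.099 ] [ 0.5049 -0.3244  0.131 ]
C [ 0.5834 -0.324   0.099 ] [ 0.5809 -0.3237  0.131 ]
[([155.0, 183.6], 81), ([131.6, 202.8], 87), ([156.2, 224.1], 74), ([152.4, 248.2], 33), ([131.9, 250.0], 83), ([158.6, 249.0], 29)]
[([296.4, 286.7], [293, 285, 8, 5, 26]), ([241.4, 287.6], [238, 286, 8, 5, 28]), ([328.6, 287.8], [325, 286, 8, 5, 29]), ([295.7, 294.9], [291, 290, 11, 10, 84]), ([327.4, 296.0], [323, 291, 10, 10, 80]), ([241.4, 295.9], [237, 292, 10, 9, 79]), ([267.4, 309.2], [264, 307, 8, 6, 34]), ([334.0, 309.3], [331, 307, 7, 6, 31]), ([332.8, 317.8], [327, 312, 13, 11, 101]), ([266.8, 317.9], [261, 313, 13, 10, 99])]
n=4.2  39.8 209.9 8.1 0.001 -0.001 -0.786
n=4.4  -106.1 106.1 0.0 -0.000 0.000 -0.820
n=2.4  -149.9 -5.2 -0.0 0.000 -0.000 0.035
3e-30 [ 0.23 -0.11 -0.34 -0.   -1.34 -1.01]
8e-25 [ 0.59 -0.12 -0.35 -0.   -1.34 -0.55]
5e-29 [ 0.87 -0.04 -0.28 -0.   -1.33 -0.87]
```

```bash
python3 - <<'E'
from h import *
T=[([.44,-.1,.34],td(a_(-150))),([.45,.11,.33],td(a_(-115))),([.46,.29,.30],td(a_(-90)))]
chain(T);chk(T)
E
```

```text
n=3.4  19.8 210.0 8.1 0.001 -0.002 -0.524
n=3.4  -113.7 176.9 10.0 0.000 0.000 -0.611
n=2.9  -167.4 67.0 30.0 0.000 0.000 -0.436
3e-31 [ 0.22 -0.07 -0.3  -0.   -1.34 -1.26]
6e-19 [ 0.67 -0.04 -0.3  -0.   -1.31 -1.1 ]
4e-27 [ 0.92  0.11 -0.2  -0.   -1.25 -0.92]
```

Call:
carry_out(steps="20 210 8 0 0 -0.524;20 210 8 0 0 -0.524;20 210 8 0 0 -0.524;20 210 8 0 0 -0.524;20 210 8 0 0 -0.524")

```text
t: 44.95
tool_pos: [0.4403, -0.0982, 0.3397]
ee_rot: [-0.001, -0.261, 0.965, 0.0]
wrist_force: [-1.1, 0.1, 0.3]
gripper_width: 0.0801
finger_force: 0.0
```

Call:
carry_out(steps="-114 177 10 0 0 -0.611;-114 177 10 0 0 -0.611;-114 177 10 0 0 -0.611;-114 177 10 0 0 -0.611;-114 177 10 0 0 -0.611")

```text
t: 45.58
tool_pos: [0.4506, 0.1114, 0.3293]
ee_rot: [-0.002, -0.538, 0.843, 0.0]
wrist_force: [-0.3, -0.2, 0.1]
gripper_width: 0.0804
finger_force: 0.0
```

Call:
carry_out(steps="-167 67 30 0 0 -0.436;-167 67 30 0 0 -0.436;-167 67 30 0 0 -0.436;-167 67 30 0 0 -0.436;-167 67 30 0 0 -0.436")

```text
t: 46.2
tool_pos: [0.4605, 0.2888, 0.2999]
ee_rot: [-0.001, -0.707, 0.708, 0.0]
wrist_force: [-0.4, -0.3, -0.1]
gripper_width: 0.0801
finger_force: 0.0
```

```bash
cat >> h.py <<'E'
def hexes(im,C,z=.032,amin=250,vmax=75):
    g=im.max(2); m=(g<vmax).astype(np.uint8); cs,_=cv2.findContours(m,cv2.RETR_EXTERNAL,1); out=[]
    for c in cs:
        if cv2.contourArea(c)<amin or cv2.contourArea(c)>6000: continue
        P=np.array([onz(C,p,z)[:2] for p in c.reshape(-1,2).astype(float)]); M=cv2.moments(c); u=(M['m10']/M['m00'],M['m01']/M['m00'])
        out.append((u,P,cv2.contourArea(c)))
    return out
E
python3 - <<'E'
from h import *
im,s=shot('wrist','w10.png'); json.dump({k:np.array(v).tolist() for k,v in s.items()},open('pics/w10.json','w'))
C=cam('wrist',s); print(s['tool_pos'],C[2],s['t'])
for u,P,A in hexes(im,C,amin=150):
    print(np.round(u,1),A,onz(C,u,.018).round(4),'ext',P.min(0).round(3),P.max(0).round(3))
for P in [(.576,.301,.03),(.517,.365,.03),(.456,.29,.03),(.385,.29,.03),(.379,.356,.03)]: print(proj(C,P).round(1))
chain([])
E
```

```text
[0.46045173 0.28882633 0.29989674] [0.46023904 0.20672106 0.42079029] 46.2
[212.4 213.8] 462.0 [0.5173 0.3707 0.018 ] ext [0.5   0.347] [0.532 0.383]
[315.1 206.9] 459.0 [0.3776 0.3611 0.018 ] ext [0.364 0.338] [0.397 0.374]
[164.2 166.9] 504.5 [0.5769 0.3049 0.018 ] ext [0.556 0.285] [0.591 0.319]
[258.4 158.9] 446.0 [0.4546 0.2946 0.018 ] ext [0.44  0.276] [0.469 0.308]
[313.7 157.6] 479.0 [0.3834 0.2932 0.018 ] ext [0.369 0.273] [0.402 0.306]
[162.1 166.1]
[211.3 213.2]
[257.4 157.3]
[314.3 157.1]
[315.9 206.5]
```

```bash
python3 - <<'E'
from h import *
T=[([.42,.374,.2],td(a_(-90))),([.547,.417,.2],td(a_(-90)))]
chain(T);chk(T)
E
```

```text
n=2.2  -85.5 40.5 100.4 0.001 -0.001 -0.002
n=2.1  -43.0 -127.0 -0.0 0.000 0.000 0.000
2e-22 [ 1.08  0.22 -0.32 -0.   -1.04 -1.08]
5e-23 [ 0.93  0.41 -0.03  0.   -1.13 -0.93]
```

Call:
carry_out(steps="-43 -127 100 0 0 0;-128 -87 100 0 0 0;-128 -87 100 0 0 0;-128 -87 100 0 0 0;-128 -87 100 0 0 0")

```text
t: 46.88
tool_pos: [0.5474, 0.4166, 0.2003]
ee_rot: [-0.001, -0.707, 0.708, 0.0]
wrist_force: [0.9, -0.5, 0.4]
gripper_width: 0.08
finger_force: 0.0
```

```bash
cat >> h.py <<'E'
def hexfit(P):
    "mid of extents and 6-fold phase of an outline (N,2): corner direction, deg mod 60"
    hull=cv2.convexHull((P*1000).astype(np.float32)); M=cv2.moments(hull); c=np.array([M['m10'],M['m01']])/M['m00']
    h=hull.reshape(-1,2); n=np.roll(h,-1,0); L=np.linalg.norm(n-h,axis=1); t=np.vstack([h[i]+(n[i]-h[i])*k/20 for i in range(len(h)) for k in range(20)]); w=np.repeat(L,20)
    d=t-c; r=np.linalg.norm(d,axis=1); th=np.arctan2(d[:,1],d[:,0]); F=np.sum(w*r*np.exp(-6j*th))/np.sum(w*r)
    return c/1000,-np.degrees(np.angle(F))/6%60,abs(F),np.sqrt(M['m00'])
E
python3 - <<'E'
from h import *
im,s=shot('wrist','w11.png'); json.dump({k:np.array(v).tolist() for k,v in s.items()},open('pics/w11.json','w'))
C=cam('wrist',s); print(s['tool_pos'],C[2],s['t'])
for u,P,A in hexes(im,C,amin=300):
    c,ph,f,a=hexfit(P); print(np.round(u,1),A,c.round(4),'corner dir %.1f'%ph,round(f,4),round(a,1),P.min(0).round(4),P.max(0).round(4))
chain([([.42,.374,.2],td(a_(-90)))])
E
```

```text
[0.54742156 0.41660908 0.2002934 ] [0.54716266 0.33441668 0.32112709] 46.875
[286.5 127.2] 905.0 [0.5181 0.3692] corner dir 3.3 0.0609 27.1 [0.5015 0.3548] [0.5339 0.384 ]
[437.2 116.4] 1330.0 [0.3845 0.3601] corner dir 48.4 0.0219 32.5 [0.362  0.3449] [0.4068 0.3753]
[219.5  49.6] 1107.0 [0.5756 0.3055] corner dir 40.2 0.0594 27.1 [0.5605 0.2891] [0.591  0.3218]
[362.2  36.5] 1421.5 [0.458  0.2958] corner dir 19.4 0.0514 30.0 [0.4393 0.2784] [0.4766 0.3126]
[445.6  34.8] 1675.0 [0.3898 0.2947] corner dir 19.4 0.0249 32.5 [0.3683 0.2771] [0.4116 0.3112]
[488.8  80.8] 3844.5 [0.3453 0.337 ] corner dir 36.8 0.2883 53.5 [0.3303 0.2694] [0.3607 0.4069]
n=2.1  42.6 127.4 1.5 0.001 0.000 -0.001
```

```bash
python3 - <<'E'
from h import *
C0=cam('wrist',json.load(open('pics/w10.json')));C1=cam('wrist',json.load(open('pics/w11.json')))
for a,b in [((164.2,166.9),(219.5,49.6)),((212.4,213.8),(286.5,127.2))]: print(tri([ray(C0,a),ray(C1,b)]).round(4))
p=np.array([.518,.3693]);r=td(a_(-116.7))
T=[([*p,.11],r),([*p,.031],r),([*p,.15],r)]
chain(T);chk(T)
E
```

```text
[0.5766 0.3042 0.0203]
[0.517  0.3703 0.0193]
n=2.5  47.2 29.3 91.4 0.001 0.000 0.465
n=1.3  -0.0 -0.0 79.0 0.000 0.000 0.000
n=1.9  0.0 0.0 -119.0 0.000 0.000 0.000
9e-30 [ 0.93  0.42 -0.25 -0.   -0.9  -1.39]
1e-30 [ 0.93  0.51 -0.32 -0.   -0.74 -1.39]
3e-19 [ 0.93  0.38 -0.21  0.   -0.98 -1.39]
```

Call:
carry_out(steps="47 29 91 0 0 0.465;47 29 91 0 0 0.465;47 29 91 0 0 0.465;47 29 91 0 0 0.465", grip=50)

```text
t: 47.42
tool_pos: [0.5184, 0.3699, 0.1118]
ee_rot: [0.001, -0.525, 0.851, 0.001]
wrist_force: [0.4, 0.8, 0.9]
gripper_width: 0.0503
finger_force: 0.0
```

```bash
python3 - <<'E'
from h import *
im,s=shot('wrist','w12.png'); C=cam('wrist',s); print(s['tool_pos'],C[2].round(4),s['gripper_width'])
for u,P,A in hexes(im,C,amin=300):
    c,ph,f,a=hexfit(P); print(np.round(u,1),A,c.round(4),'corner dir %.1f'%ph,round(f,4),round(a,1),P.min(0).round(4),P.max(0).round(4))
print(proj(C,(.518,.3693,.032)))
p=np.array([.518,.3693]);r=td(a_(-116.7))
chain([([*p,.031],r)])
E
```

```text
[0.51842474 0.36985776 0.11177135] [0.4808 0.2961 0.2323] 0.050253255020146714
[255.5 207.3] 1756.0 [0.5154 0.3665] corner dir 4.1 0.044 29.6 [0.4987 0.3487] [0.533  0.3841]
[134.2 163.8] 2214.0 [0.5719 0.3043] corner dir 37.9 0.0409 31.1 [0.5517 0.2885] [0.5912 0.3206]
[210.8 116.4] 453.0 [0.5129 0.3002] corner dir 28.6 0.0042 13.1 [0.5057 0.2929] [0.5202 0.3077]
[443.8 104.3] 2971.0 [0.3831 0.3578] corner dir 52.2 0.0342 32.8 [0.3617 0.3399] [0.4043 0.376 ]
[292.4  61.2] 2255.0 [0.4553 0.2944] corner dir 20.3 0.0689 27.0 [0.4394 0.2785] [0.4714 0.3101]
[397.2  15. ] 1696.0 [0.3929 0.2986] corner dir 57.7 0.1232 22.7 [0.3708 0.2839] [0.409  0.3091]
[253.97312756 213.09512708]
n=1.3  1.5 0.1 80.9 -0.000 0.003 0.002
```

Call:
carry_out(steps="1 0.5 40 0 0 0;1.5 0.7 70 0 0.003 0.002;1.5 0.7 81 0 0.003 0.002;1.5 0.7 81 0 0.003 0.002")

```text
t: 47.98
tool_pos: [0.5168, 0.3698, 0.0292]
ee_rot: [-0.002, -0.525, 0.851, -0.001]
wrist_force: [1.8, -0.1, -0.7]
gripper_width: 0.0499
finger_force: 0.0
```

Call:
carry_out(steps="0 0 0 0 0 0;0 0 0 0 0 0;0 0 0 0 0 0;0 0 0 0 0 0;0 0 0 0 0 0", grip=20)

```text
t: 48.6
tool_pos: [0.5174, 0.3706, 0.0305]
ee_rot: [-0.0, -0.525, 0.851, -0.0]
wrist_force: [0.2, 0.2, 6.8]
gripper_width: 0.0288
finger_force: 59.9
```

Call:
carry_out(steps="0 0 -40 0 0 0;0 0 -100 0 0 0;0 0 -130 0 0 0;0 0 -170 0 0 0;0 0 -170 0 0 0")

```text
t: 49.22
tool_pos: [0.5183, 0.3715, 0.2033]
ee_rot: [0.002, -0.524, 0.851, 0.0]
wrist_force: [-0.8, 0.6, -1.3]
gripper_width: 0.0286
finger_force: 59.2
```

```bash
python3 - <<'E'
from h import *
r=td(a_(-120))
T=[([.45,.13,.26],td(a_(-120))),([.43,-.1,.26],td(a_(-140))),([.53,-.27,.26],td(a_(-180))),([.582,-.324,.2],td(a_(-180)))]
chain(T);chk(T)
E
```

```text
n=4.1  246.1 -47.7 -57.5 -0.001 0.004 0.057
n=3.7  209.2 -97.7 -0.0 -0.000 -0.000 0.349
n=3.7  32.7 -194.5 -0.0 0.000 -0.000 0.698
n=1.5  -52.0 -54.0 60.0 0.000 0.000 0.000
3e-18 [ 0.7   0.01 -0.41 -0.   -1.15 -1.23]
4e-23 [ 0.22 -0.04 -0.46  0.   -1.15 -1.09]
1e-21 [-0.14  0.22 -0.16  0.   -1.19 -1.43]
1e-21 [-0.22  0.38 -0.08  0.   -1.11 -1.35]
```

Call:
carry_out(steps="246 -48 -57 0 0.004 0.057;246 -48 -57 0 0.004 0.057;246 -48 -57 0 0.004 0.057;246 -48 -57 0 0.004 0.057;246 -48 -57 0 0.004 0.057")

```text
t: 49.85
tool_pos: [0.4479, 0.1263, 0.2578]
ee_rot: [-0.002, -0.499, 0.867, -0.001]
wrist_force: [-0.2, 0.3, -0.9]
gripper_width: 0.0292
finger_force: 59.2
```

Call:
carry_out(steps="209 -98 0 0 0 0.349;209 -98 0 0 0 0.349;209 -98 0 0 0 0.349;209 -98 0 0 0 0.349;209 -98 0 0 0 0.349")

```text
t: 50.48
tool_pos: [0.4288, -0.1029, 0.2576]
ee_rot: [-0.003, -0.34, 0.94, -0.002]
wrist_force: [0.5, 0.2, -0.1]
gripper_width: 0.0292
finger_force: 59.3
```

Call:
carry_out(steps="33 -195 0 0 0 0.698;33 -195 0 0 0 0.698;33 -195 0 0 0 0.698;33 -195 0 0 0 0.698;33 -195 0 0 0 0.698")

```text
t: 51.1
tool_pos: [0.5298, -0.2715, 0.2572]
ee_rot: [-0.003, 0.0, 1.0, -0.003]
wrist_force: [0.0, -0.1, 0.2]
gripper_width: 0.0287
finger_force: 59.5
```

Call:
carry_out(steps="-53.5 -54 60 0 0 0;-53.5 -54 60 0 0 0;-53.5 -54 60 0 0 0;-53.5 -54 60 0 0 0")

```text
t: 51.6
tool_pos: [0.5826, -0.3247, 0.1993]
ee_rot: [-0.002, -0.001, 1.0, -0.003]
wrist_force: [-0.1, 0.1, -0.2]
gripper_width: 0.029
finger_force: 59.5
```

```bash
python3 - <<'E'
from h import *
im,s=shot('wrist','w13.png'); C=cam('wrist',s); print(s['tool_pos'],C[2].round(4),s['gripper_width'],s['t'])
print('spout pred',proj(C,(.582,-.324,.131)),proj(C,(.582,-.324,.099)),'collar',proj(C,s['tool_pos']-np.array([.0016,0,.0125])))
u=proj(C,(.582,-.324,.115)).astype(int); g=im.max(2)[u[1]-45:u[1]+40:3,u[0]-40:u[0]+40:3]
print('\n'.join('%3d '%(u[1]-45+3*i)+' '.join('%3d'%v for v in r) for i,r in enumerate(g)),u[0]-40)
chain([([.5836,-.324,.165],td(a_(-180)))])
E
```

```text
[ 0.58256966 -0.3247293   0.19931713] [ 0.4999 -0.3236  0.3204] 0.029017103590949177 51.6
spout pred [255.50298799 221.5850898 ] [255.64547105 204.37453145] collar [253.60417367 266.08008739]
167 238 238 240 190 112  90  89  91  86  89  91  88  82  91  92  90  88  94  94  93  94  97  95 100 128 141 142
170 238 238 239 186 163 176 178 180 180 179 179 181 182 183 183 184 181 184 185 183 186 186 188 168 139 139 141
173 237 237 239 209 236 236 237 237 238 239 237 238 237 238 238 237 237 238 237 238 238 237 237 227 140 142 140
176 236 236 240 207 237 239 239 240 239 239 240 240 239 239 240 239 240 239 240 241 240 240 240 230 142 142 141
179 237 238 239 209 239 239 182 152 150 150 151 151 150 150 150 151 152 150 152 152 149 192 228 228 146 140 140
182 238 236 239 214 237 234 224 226 226 225 223 224 225 224 223 223 223 222 223 224 221 203 175 226 144 142 143
185 240 237 240 214 237 234 238 240 239 240 239 240 239 239 240 239 239 240 240 239 239 224 175 225 141 141 139
188 241 238 239 216 235 234 237 240 239 240 240 238 239 239 239 239 240 240 240 240 240 221 176 222 143 142 139
191 240 240 
[... 1684 characters left out ...]
228 189  72  17  19  14  15  19  18  13  17  16  17  13  10  10   7  17  46 166 224 229 229 229
239 230 231 233 224  29  20  17  14  21  18  17  19  16  18  22  13  11   7  16  15  20  12  18 133 234 234 234
242 214 215 214 191   9   8  17  16  15  16  18  16  18  13  13  16   7  18  14  14  10  15  13  71 214 218 219
245  90  88  59  22  21  18  14  16  16   9  18   8  14  13  20  12  16  14  14  11  17  14  16  14  33  86  83
248  90  83  42  18  15  20  13  15  16  11  17  12  13  17  12  12  16   6  22   5  12  17  16  11  20  81  81
251  90  88  29  16  15  21  17  11  17  18  15  18  26  34  36  20  17  17  13  15  10  13  15  15  13  77  82 215
n=0.6  -1.0 1.0 35.0 -0.007 -0.003 0.002
```

```bash
python3 - <<'E'
from h import *
s=manip.sense(); C=cam('wrist',s); p,r=pose(s)
for xc in (-.002,0,.002,.004): print(xc,proj(C,p+r.apply([xc+.0173,0,.0265])).round(1),proj(C,p+r.apply([xc+.0173,0,.0285])).round(1))
for x in (.580,.582,.584): print(x,proj(C,(x,-.324,.131)).round(1),proj(C,(x-.007,-.324,.099)).round(1))
E
```

```text
-0.002 [253.5 227.6] [253.5 226. ]
0 [253.5 224. ] [253.5 222.4]
0.002 [253.5 220.4] [253.5 218.8]
0.004 [253.5 216.7] [253.5 215.2]
0.58 [255.7 218. ] [255.8 192.3]
0.582 [255.7 220.9] [255.8 194.9]
0.584 [255.7 223.7] [255.8 197.4]
```

Call:
carry_out(steps="0 0 20 -0.005 -0.003 0;0 0 38 -0.005 -0.003 0;0 0 38 -0.005 -0.003 0")

```text
t: 52.02
tool_pos: [0.5814, -0.3255, 0.1598]
ee_rot: [-0.002, -0.0, 1.0, -0.0]
wrist_force: [-0.1, 0.5, 0.7]
gripper_width: 0.0289
finger_force: 59.5
```

Call:
carry_out(steps="0 0 3 0 0 0;0 0 6 0 0 0;0 0 9 0 0 0;0 0 12 0 0 0;0 0 12 0 0 0")

```text
t: 52.65
tool_pos: [0.5821, -0.3262, 0.1484]
ee_rot: [-0.001, 0.0, 1.0, -0.001]
wrist_force: [-0.1, 0.7, -0.5]
gripper_width: 0.0284
finger_force: 59.5
```

Call:
carry_out(steps="0 0 3 0 0 0;0 0 6 0 0 0;0 0 9 0 0 0;0 0 12 0 0 0;0 0 12 0 0 0")

```text
t: 53.28
tool_pos: [0.5821, -0.3262, 0.1364]
ee_rot: [-0.001, 0.0, 1.0, -0.001]
wrist_force: [-0.4, 0.4, -0.1]
gripper_width: 0.029
finger_force: 59.5
```

Call:
carry_out(steps="0 -0.5 3 0 0 0;0 -0.5 6 0 0 0;0 -0.5 9 0 0 0;0 -0.5 9 0 0 0")

```text
t: 53.78
tool_pos: [0.5821, -0.3267, 0.1273]
ee_rot: [-0.001, 0.0, 1.0, -0.001]
wrist_force: [0.8, 0.0, 0.1]
gripper_width: 0.0288
finger_force: 59.5
```

Call:
carry_out(steps="0 0 1 0 0 0;0 0 2 0 0 0;0 0 2 0 0 0")

```text
t: 54.15
tool_pos: [0.5823, -0.3267, 0.1258]
ee_rot: [-0.001, 0.0, 1.0, -0.001]
wrist_force: [0.9, 0.3, 0.1]
gripper_width: 0.0288
finger_force: 59.7
```

Call:
carry_out(steps="0 0 1 0 0 0;0 0 1.5 0 0 0;0 0 1.5 0 0 0")

```text
t: 54.52
tool_pos: [0.5826, -0.3268, 0.1257]
ee_rot: [-0.0, -0.0, 1.0, -0.001]
wrist_force: [-1.6, 3.2, 7.8]
gripper_width: 0.0288
finger_force: 60.7
```

Call:
carry_out(steps="0 0 0 0 0 0;0 0 0 0 0 0;0 0 0 0 0 0", grip=50)

```text
t: 54.9
tool_pos: [0.5822, -0.3268, 0.124]
ee_rot: [-0.001, 0.0, 1.0, -0.001]
wrist_force: [0.0, 0.0, -0.4]
gripper_width: 0.0498
finger_force: 0.0
```

Call:
carry_out(steps="0 0 -20 0 0 0;0 0 -60 0 0 0;0 0 -120 0 0 0;0 0 -120 0 0 0")

```text
t: 55.4
tool_pos: [0.5848, -0.3278, 0.2503]
ee_rot: [0.004, -0.0, 1.0, -0.002]
wrist_force: [0.5, 0.6, -0.2]
gripper_width: 0.0498
finger_force: 0.0
```

```bash
cat >> h.py <<'E'
def collars(f,want):
    im,s=shot('wrist',f); C=cam('wrist',s); print(s['tool_pos'].round(4),C[2].round(4),s['gripper_width'].round(4),s['t'])
    for u,P,A in hexes(im,C,amin=300):
        c,ph,fq,a=hexfit(P)
        if min(np.linalg.norm(c-w) for w in want)<.02: print(np.round(u,1),A,c.round(4),'corner dir %.1f'%ph,round(a,1),P.min(0).round(4),P.max(0).round(4))
    return im,s
E
python3 - <<'E'
from h import *
im,s=shot('wrist','w14.png'); C=cam('wrist',s); print(s['tool_pos'])
for P in [(.582,-.324,.127),(.575,-.324,.127)]: print(proj(C,P).round(1))
u=proj(C,(.582,-.324,.127)).astype(int); g=im.max(2)[u[1]-27:u[1]+28:3,u[0]-27:u[0]+28:3]
print('\n'.join('%3d '%(u[1]-27+3*i)+' '.join('%3d'%v for v in r) for i,r in enumerate(g)),u[0]-27)
T=[([.44,-.1,.26],td(a_(-145))),([.44,.12,.26],td(a_(-110))),([.4554,.2943,.13],td(a_(-100)))]
chain(T);chk(T)
E
```

```text
[ 0.58480706 -0.327822    0.25028774]
[259.4 190.2]
[259.4 181.9]
163 217 229 214 230 231 230 231 195  65  44 127 171 217 230 231 225 166 212 135
166 225 228 227 232 231 216 112  23  20  16   9  49 125 164 221 225 167 210 135
169 225 227 228 213 112  25  18  12  16  22  10  15  14  73 134 138 140 185 134
172 223 228 229 112  11  13  15  25  34  40  29  16  13  15  35 138 135 132 133
175 223 226 227  58  18  26  29  32  39  37  33  31  26   9  16 128 133 128 136
178 225 226 221  20  27  33  28  32  37  41  32  31  35  29  23 119 137 127 171
181 226 225 222  39  34  34  42  61  75  72  57  34  32  40  36 102 133 122 178
184 224 225 222  34  36  41 125  78  85  83  71  56  28  39  40 119 137 126 178
187 225 225 221  34  32  24  51  85  94  97  76  61  28  29  32 116 137 126 176
190 212 224 220  38  27  28  22  72  72  73  22  52  26  29  30 113 139 129 221
193 218 226 219  35  19  13  11  45  20  15  22  39  17  13  20 115 138 135 220
196 205 231 224  41  20  15  10   8  22  16  21  14  12  11  16 117 137 131 216
199 211 223 223  60  22  19  18  11  13  11  11  16  17  20  19 125 136 143 215
202 214 213 207 206 129  31  20  21  20  19  20  14  20  93 191 208 208 217 217
205 221 220 220 220 220 204 114  28   7  20  25  96 198 220 221 222 221 221 221
208 225 224 224 223 223 226 224 199  78  97 198 222 223 223 222 223 221 223 222
211 220 218 222 221 220 220 220 221 219 220 219 220 220 221 220 221 221 220 221
214 221 222 220 223 222 222 222 222 222 221 221 222 221 222 222 222 223 222 221
217 226 224 225 226 225 225 225 225 226 225 224 224 226 226 226 225 227 225 225 232
n=4.3  143.6 226.9 -14.1 -0.004 0.003 -0.611
n=3.5  -126.2 180.2 0.0 -0.000 0.000 -0.611
n=3.5  -169.1 45.1 130.0 0.000 0.000 -0.175
1e-27 [ 0.22 -0.02 -0.44 -0.   -1.15 -1.18]
7e-31 [ 0.7  -0.02 -0.44 -0.   -1.15 -1.05]
2e-29 [ 0.94  0.26 -0.44 -0.   -0.87 -1.11]
```

Call:
carry_out(steps="144 227 -14 -0.004 0.003 -0.611;144 227 -14 -0.004 0.003 -0.611;144 227 -14 -0.004 0.003 -0.611;144 227 -14 -0.004 0.003 -0.611;144 227 -14 -0.004 0.003 -0.611")

```text
t: 56.08
tool_pos: [0.4363, -0.0978, 0.2576]
ee_rot: [-0.002, -0.302, 0.953, 0.002]
wrist_force: [0.7, -1.0, 0.1]
gripper_width: 0.05
finger_force: 0.0
```

Call:
carry_out(steps="-126 180 0 0 0 -0.611;-126 180 0 0 0 -0.611;-126 180 0 0 0 -0.611;-126 180 0 0 0 -0.611;-126 180 0 0 0 -0.611")

```text
t: 56.7
tool_pos: [0.4381, 0.1219, 0.2574]
ee_rot: [-0.003, -0.575, 0.818, 0.002]
wrist_force: [0.5, -0.9, -0.0]
gripper_width: 0.0499
finger_force: 0.0
```

Call:
carry_out(steps="-169 45 130 0 0 -0.175;-169 45 130 0 0 -0.175;-169 45 130 0 0 -0.175;-169 45 130 0 0 -0.175;-169 45 130 0 0 -0.175")

```text
t: 57.32
tool_pos: [0.4527, 0.2942, 0.1259]
ee_rot: [-0.004, -0.643, 0.766, 0.002]
wrist_force: [-0.5, -0.7, -0.6]
gripper_width: 0.0501
finger_force: 0.0
```

```bash
python3 - <<'E'
from h import *
collars('w15.png',[np.array(q) for q in [(.455,.294),(.384,.29),(.38,.357)]])
chain([([.4554,.2943,.031],td(a_(-100)))])
E
```

```text
Traceback (most recent call last):
  File "h.py", line 98, in collars
    im,s=shot('wrist',f); C=cam('wrist',s); print(s['tool_pos'].round(4),C[2].round(4),s['gripper_width'].round(4),s['t'])
                                                                                       ^^^^^^^^^^^^^^^^^^^^^^^^
AttributeError: 'float' object has no attribute 'round'
```

```bash
sed -i "s/s\['gripper_width'\].round(4)/s['gripper_width']/" h.py; python3 - <<'E'
from h import *
collars('w15.png',[np.array(q) for q in [(.455,.294),(.384,.29),(.38,.357)]])
chain([([.4554,.2943,.031],td(a_(-100)))])
E
```

```text
[0.453  0.2937 0.1271] [0.4392 0.2127 0.248 ] 0.050468706847832466 57.375
[251.  201.8] 1485.5 [0.4539 0.2904] corner dir 19.9 29.2 [0.4392 0.2715] [0.4695 0.3094]
[344.2 184.4] 1689.0 [0.3862 0.2891] corner dir 18.9 30.3 [0.3686 0.2699] [0.4035 0.3073]
n=1.6  -1.3 -2.6 97.0 0.006 -0.001 -0.000
```

Call:
carry_out(steps="-0.4 -2 40 0.006 0 0;-0.4 -2.3 75 0.006 0 0;-0.4 -2.3 97 0.006 0 0;-0.4 -2.3 97 0.006 0 0")

```text
t: 57.92
tool_pos: [0.4549, 0.2929, 0.0312]
ee_rot: [-0.001, -0.642, 0.766, -0.0]
wrist_force: [1.5, 0.1, 1.3]
gripper_width: 0.0504
finger_force: 0.0
```

Call:
carry_out(steps="0 0 0 0 0 0;0 0 0 0 0 0;0 0 0 0 0 0;0 0 0 0 0 0;0 0 0 0 0 0", grip=20)

```text
t: 58.55
tool_pos: [0.4561, 0.2952, 0.0334]
ee_rot: [0.002, -0.643, 0.766, 0.0]
wrist_force: [0.2, -0.5, 8.1]
gripper_width: 0.029
finger_force: 59.9
```

Call:
carry_out(steps="0 0 -40 0 0 0;0 0 -100 0 0 0;0 0 -160 0 0 0;0 0 -220 0 0 0;0 0 -220 0 0 0")

```text
t: 59.18
tool_pos: [0.4569, 0.2963, 0.2583]
ee_rot: [0.006, -0.643, 0.766, 0.001]
wrist_force: [0.0, -0.0, -0.3]
gripper_width: 0.0286
finger_force: 59.3
```

```bash
python3 - <<'E'
from h import *
T=[([.44,.10,.26],td(a_(-115))),([.43,-.1,.26],td(a_(-145))),([.49,-.27,.26],td(a_(-180))),([.506,-.324,.2],td(a_(-180)))]
chain(T);chk(T)
E
```

```text
n=3.2  196.2 -17.3 -3.6 -0.005 0.011 0.263
n=3.2  185.5 -75.5 -0.0 0.000 -0.000 0.524
n=3.3  48.4 -173.7 -0.0 0.000 -0.000 0.611
n=1.3  -16.0 -54.0 60.0 0.000 0.000 0.000
2e-25 [ 0.66 -0.02 -0.44 -0.   -1.15 -1.1 ]
1e-24 [ 0.22 -0.04 -0.46  0.   -1.15 -1.18]
4e-23 [-0.15  0.16 -0.24 -0.   -1.17 -1.42]
9e-24 [-0.24  0.28 -0.23  0.   -1.06 -1.33]
```

Call:
carry_out(steps="196 -17 -4 -0.005 0.011 0.263;196 -17 -4 -0.005 0.011 0.263;196 -17 -4 -0.005 0.011 0.263;196 -17 -4 -0.005 0.011 0.263;196 -17 -4 -0.005 0.011 0.263")

```text
t: 59.8
tool_pos: [0.4378, 0.0981, 0.2559]
ee_rot: [-0.005, -0.536, 0.844, -0.001]
wrist_force: [0.2, 1.1, 0.1]
gripper_width: 0.0289
finger_force: 59.2
```

Call:
carry_out(steps="185 -76 0 0 0 0.524;185 -76 0 0 0 0.524;185 -76 0 0 0 0.524;185 -76 0 0 0 0.524;185 -76 0 0 0 0.524")

```text
t: 60.42
tool_pos: [0.4289, -0.101, 0.2571]
ee_rot: [-0.005, -0.3, 0.954, -0.003]
wrist_force: [-0.1, 0.3, -0.1]
gripper_width: 0.0288
finger_force: 59.4
```

Call:
carry_out(steps="48 -174 0 0 0 0.611;48 -174 0 0 0 0.611;48 -174 0 0 0 0.611;48 -174 0 0 0 0.611;48 -174 0 0 0 0.611")

```text
t: 61.05
tool_pos: [0.4897, -0.27, 0.2575]
ee_rot: [-0.004, -0.0, 1.0, -0.004]
wrist_force: [-0.3, -0.5, 1.3]
gripper_width: 0.0286
finger_force: 59.5
```

Call:
carry_out(steps="-16 -54 60 0 0 0;-16 -54 60 0 0 0;-16 -54 60 0 0 0;-16 -54 60 0 0 0")

```text
t: 61.55
tool_pos: [0.5049, -0.3249, 0.1998]
ee_rot: [-0.003, -0.0, 1.0, -0.004]
wrist_force: [-0.2, -0.3, 0.2]
gripper_width: 0.029
finger_force: 59.6
```

```bash
cat >> h.py <<'E'
def hover(f,ax,zc):
    "collar (held, centre zc ahead of the TCP) against the spout at ax, in one wrist view: apex of the near collar corner, spout tip cap and base edge"
    im,s=shot('wrist',f); C=cam('wrist',s); p,r=pose(s); g=im.max(2).astype(int); print(p.round(4),s['gripper_width'],s['t'])
    m=(g<45).astype(np.uint8); u=proj(C,p+r.apply([0,0,zc])).astype(int); n,l,st,c=cv2.connectedComponentsWithStats(m); k=l[u[1],u[0]] or l[u[1]-8,u[0]]
    yy,xx=np.where(l==k); sel=np.abs(xx-u[0])<45; y0=yy[sel].min(); cols=xx[sel&(yy<=y0+2)]
    row=lambda xc:proj(C,p+r.apply([xc+.0173,0,zc+.014])); a,b=row(0)[1],row(.002)[1]
    print('apex',cols.mean(),y0,'-> collar off tool x %.1f mm'%((y0-.5-a)/(b-a)*2),'col pred %.1f'%row(0)[0])
    t=proj(C,(*ax,.131)); e=proj(C,(*ax,.099)); x0,x1=int(t[0])-22,int(t[0])+23
    D=(g<105)&(g>=40); w=D[int(min(e[1],t[1]))-14:y0-2,x0:x1].astype(np.uint8); n,l,st,c=cv2.connectedComponentsWithStats(w); k=1+np.argmax(st[1:,4])
    o=np.array([x0,int(min(e[1],t[1]))-14]); print('spout blob x %d-%d y %d-%d cen'%(st[k,0]+o[0],st[k,0]+st[k,2]+o[0]-1,st[k,1]+o[1],st[k,1]+st[k,3]+o[1]-1),(c[k]+o).round(1))
    for d in (-.002,0,.002): print('pred at x%+.0fmm'%(d*1000),'tip',proj(C,(ax[0]+d,ax[1],.131)).round(1),'base edge',proj(C,(ax[0]+d-.007,ax[1],.099)).round(1))
    return im,s
E
python3 - <<'E'
from h import *
im,s=hover('w16.png',(.5055,-.324),.0154)
chain([([.506,-.324,.165],td(a_(-180)))])
E
```

```text
[ 0.5049 -0.3249  0.1998] 0.02899675840049108 61.55
apex 254.37037037037038 221 -> collar off tool x 0.7 mm col pred 253.5
spout blob x 246-265 y 197-218 cen [255.7 208.4]
pred at x-2mm tip [256.1 220.3] base edge [256.3 194.4]
pred at x+0mm tip [256.1 223.1] base edge [256.3 197. ]
pred at x+2mm tip [256.1 226. ] base edge [256.3 199.6]
n=0.6  -1.3 1.2 35.1 -0.009 -0.005 0.000
```

Call:
carry_out(steps="-1 0.5 20 -0.009 -0.005 0;-1.5 0.7 37 -0.009 -0.005 0;-1.5 0.7 37 -0.009 -0.005 0")

```text
t: 61.98
tool_pos: [0.5048, -0.3248, 0.1608]
ee_rot: [-0.002, 0.001, 1.0, 0.001]
wrist_force: [-0.9, -0.3, -0.2]
gripper_width: 0.0287
finger_force: 59.5
```

Call:
carry_out(steps="0 0 3 0 0 0;0 0 6 0 0 0;0 0 9 0 0 0;0 0 12 0 0 0;0 0 12 0 0 0")

```text
t: 62.6
tool_pos: [0.5052, -0.3254, 0.1493]
ee_rot: [-0.001, 0.001, 1.0, 0.0]
wrist_force: [-0.3, 0.5, -1.1]
gripper_width: 0.029
finger_force: 59.6
```

Call:
carry_out(steps="0 0 3 0 0 0;0 0 6 0 0 0;0 0 9 0 0 0;0 0 12 0 0 0;0 0 12 0 0 0")

```text
t: 63.22
tool_pos: [0.5052, -0.3253, 0.1373]
ee_rot: [-0.001, 0.001, 1.0, 0.0]
wrist_force: [-0.5, -0.8, -0.8]
gripper_width: 0.0285
finger_force: 59.6
```

Call:
carry_out(steps="0 0 3 0 0 0;0 0 6 0 0 0;0 0 8 0 0 0;0 0 8 0 0 0")

```text
t: 63.72
tool_pos: [0.5052, -0.3254, 0.1294]
ee_rot: [-0.001, 0.001, 1.0, 0.0]
wrist_force: [0.7, -0.0, -0.1]
gripper_width: 0.0285
finger_force: 59.6
```

Nothing touched so far; continue to the shoulder.

Call:
carry_out(steps="0 0 1 0 0 0;0 0 1.5 0 0 0;0 0 1.5 0 0 0")

```text
t: 64.1
tool_pos: [0.5055, -0.3255, 0.1285]
ee_rot: [-0.001, 0.001, 1.0, 0.0]
wrist_force: [-0.9, 1.1, 3.0]
gripper_width: 0.0285
finger_force: 59.9
```

Call:
carry_out(steps="0 0 1 0 0 0;0 0 1.5 0 0 0;0 0 1.5 0 0 0")

```text
t: 64.47
tool_pos: [0.5059, -0.3257, 0.1285]
ee_rot: [-0.0, 0.0, 1.0, -0.0]
wrist_force: [-3.2, 2.2, 13.9]
gripper_width: 0.029
finger_force: 61.3
```

Call:
carry_out(steps="0 0 1 0 0 0;0 0 1.5 0 0 0;0 0 1.5 0 0 0")

```text
t: 64.85
tool_pos: [0.5061, -0.3258, 0.1285]
ee_rot: [0.0, 0.0, 1.0, -0.001]
wrist_force: [-5.1, 5.6, 24.3]
gripper_width: 0.0292
finger_force: 62.6
```

Call:
carry_out(steps="0 0 -3 0 0 0;0 0 -3 0 0 0;0 0 -3 0 0 0;0 0 -3 0 0 0", grip=50)

```text
t: 65.35
tool_pos: [0.5051, -0.3254, 0.1276]
ee_rot: [-0.002, 0.001, 1.0, 0.0]
wrist_force: [-0.3, 0.9, -0.5]
gripper_width: 0.05
finger_force: 0.0
```

Call:
carry_out(steps="0 0 -20 0 0 0;0 0 -60 0 0 0;0 0 -120 0 0 0;0 0 -120 0 0 0")

```text
t: 65.85
tool_pos: [0.5079, -0.3266, 0.2534]
ee_rot: [0.003, 0.0, 1.0, -0.002]
wrist_force: [-0.4, 0.1, -0.7]
gripper_width: 0.0499
finger_force: 0.0
```

```bash
cat >> h.py <<'E'
def home(f,ax):
    "after release: extent of the black collar and whether spout top shows in it"
    im,s=shot('wrist',f); C=cam('wrist',s); g=im.max(2); u=proj(C,(*ax,.127)); m=(g<60).astype(np.uint8)
    cs,_=cv2.findContours(m,cv2.RETR_EXTERNAL,1)
    for c in cs:
        if cv2.pointPolygonTest(c,(float(u[0]),float(u[1])),False)>=0:
            P=np.array([onz(C,p,.127)[:2] for p in c.reshape(-1,2).astype(float)]); print('collar z127 ext',P.min(0).round(4),P.max(0).round(4),'cam',C[2].round(3))
    v=proj(C,(*ax,.131)).round().astype(int); print('spout brightness',g[v[1]-6:v[1]+7:3,v[0]-6:v[0]+7:3].tolist())
E
python3 - <<'E'
from h import *
home('w17.png',(.5055,-.324)); print(pose()[0])
T=[([.42,-.1,.26],td(a_(-145))),([.41,.12,.26],td(a_(-110))),([.3846,.2907,.13],td(a_(-101)))]
chain(T);chk(T)
E
```

```text
collar z127 ext [ 0.4816 -0.3392] [ 0.5207 -0.3105] cam [ 0.424 -0.326  0.374]
spout brightness [[87, 95, 93, 71, 54], [87, 92, 83, 53, 51], [50, 11, 15, 27, 28], [15, 25, 21, 22, 13], [8, 13, 15, 12, 22]]
[ 0.50664334 -0.32583961  0.25047087]
n=3.9  86.9 225.7 -9.9 -0.001 0.002 -0.612
n=3.5  -118.0 185.9 0.0 -0.000 0.000 -0.611
n=3.5  -151.7 82.3 130.0 0.000 0.000 -0.157
1e-25 [ 0.23 -0.06 -0.48 -0.   -1.15 -1.19]
2e-28 [ 0.75 -0.07 -0.49 -0.   -1.15 -1.1 ]
5e-24 [ 1.06  0.16 -0.57 -0.   -0.84 -1.25]
```

Call:
carry_out(steps="87 226 -10 0 0 -0.612;87 226 -10 0 0 -0.612;87 226 -10 0 0 -0.612;87 226 -10 0 0 -0.612;87 226 -10 0 0 -0.612")

```text
t: 66.53
tool_pos: [0.4176, -0.0967, 0.2581]
ee_rot: [-0.001, -0.303, 0.953, 0.001]
wrist_force: [0.7, -0.6, 0.6]
gripper_width: 0.0501
finger_force: 0.0
```

Call:
carry_out(steps="-118 186 0 0 0 -0.611;-118 186 0 0 0 -0.611;-118 186 0 0 0 -0.611;-118 186 0 0 0 -0.611;-118 186 0 0 0 -0.611")

```text
t: 67.15
tool_pos: [0.409, 0.1221, 0.2575]
ee_rot: [-0.002, -0.575, 0.818, 0.001]
wrist_force: [0.8, 0.3, 0.8]
gripper_width: 0.05
finger_force: 0.0
```

Call:
carry_out(steps="-152 82 128 0 0 -0.157;-152 82 128 0 0 -0.157;-152 82 128 0 0 -0.157;-152 82 128 0 0 -0.157;-152 82 128 0 0 -0.157")

```text
t: 67.78
tool_pos: [0.3834, 0.2909, 0.1285]
ee_rot: [-0.003, -0.636, 0.772, 0.0]
wrist_force: [-0.5, -0.7, 0.3]
gripper_width: 0.0497
finger_force: 0.0
```

```bash
python3 - <<'E'
from h import *
collars('w18.png',[np.array(q) for q in [(.384,.29),(.38,.357),(.575,.305)]])
chain([([.3846,.2907,.032],td(a_(-101)))])
E
```

```text
[0.3834 0.2909 0.1285] [0.3678 0.2106 0.2496] 0.04973514540885082 67.775
[275.9 276.3] 1577.0 [0.3775 0.3534] corner dir 50.9 34.1 [0.3618 0.3302] [0.394  0.3759]
[ 25.1 258.2] 1907.0 [0.5649 0.2997] corner dir 19.8 36.2 [0.5399 0.2799] [0.5905 0.32  ]
[254.  202.6] 1503.0 [0.3826 0.2889] corner dir 19.9 29.4 [0.3677 0.2701] [0.3985 0.3077]
n=1.6  -0.6 -1.2 97.6 0.004 -0.003 -0.001
```

Call:
carry_out(steps="-0.6 0 40 0.004 -0.003 0;-0.6 0.2 75 0.004 -0.003 0;-0.6 0.2 97.5 0.004 -0.003 0;-0.6 0.2 97.5 0.004 -0.003 0")

```text
t: 68.32
tool_pos: [0.3834, 0.2903, 0.0326]
ee_rot: [0.0, -0.635, 0.772, -0.0]
wrist_force: [-0.3, -0.2, 0.6]
gripper_width: 0.0499
finger_force: 0.0
```

Call:
carry_out(steps="0 0 0 0 0 0;0 0 0 0 0 0;0 0 0 0 0 0;0 0 0 0 0 0;0 0 0 0 0 0", grip=20)

```text
t: 68.95
tool_pos: [0.3841, 0.2928, 0.0348]
ee_rot: [0.003, -0.636, 0.772, 0.001]
wrist_force: [1.4, -2.5, 8.8]
gripper_width: 0.0288
finger_force: 60.0
```

Call:
carry_out(steps="0 0 -40 0 0 0;0 0 -100 0 0 0;0 0 -160 0 0 0;0 0 -220 0 0 0;0 0 -220 0 0 0")

```text
t: 69.58
tool_pos: [0.3844, 0.2936, 0.2594]
ee_rot: [0.007, -0.636, 0.771, 0.002]
wrist_force: [-0.8, 0.4, -1.0]
gripper_width: 0.0287
finger_force: 59.3
```

```bash
python3 - <<'E'
from h import *
T=[([.42,.10,.26],td(a_(-115))),([.43,-.1,.26],td(a_(-145))),([.43,-.27,.26],td(a_(-180))),([.4265,-.3245,.2],td(a_(-180)))]
chain(T);chk(T)
E
```

```text
n=3.1  183.2 -71.8 -2.6 -0.005 0.014 0.245
n=3.2  177.0 -93.6 -0.0 0.000 -0.000 0.524
n=3.3  97.5 -139.3 -0.0 0.000 -0.000 0.611
n=1.3  3.5 -54.5 60.0 0.000 0.000 0.000
4e-28 [ 0.69 -0.06 -0.48 -0.   -1.15 -1.13]
2e-22 [ 0.22 -0.04 -0.46 -0.   -1.15 -1.18]
2e-23 [-0.17  0.08 -0.34 -0.   -1.15 -1.4 ]
2e-24 [-0.28  0.17 -0.37 -0.   -1.03 -1.29]
```

Call:
carry_out(steps="183 -72 -3 -0.005 0.014 0.245;183 -72 -3 -0.005 0.014 0.245;183 -72 -3 -0.005 0.014 0.245;183 -72 -3 -0.005 0.014 0.245;183 -72 -3 -0.005 0.014 0.245")

```text
t: 70.2
tool_pos: [0.4185, 0.0977, 0.256]
ee_rot: [-0.005, -0.536, 0.844, -0.002]
wrist_force: [1.4, 0.5, -0.6]
gripper_width: 0.0288
finger_force: 59.3
```

Call:
carry_out(steps="177 -94 0 0 0 0.524;177 -94 0 0 0 0.524;177 -94 0 0 0 0.524;177 -94 0 0 0 0.524;177 -94 0 0 0 0.524")

```text
t: 70.82
tool_pos: [0.429, -0.1015, 0.2573]
ee_rot: [-0.005, -0.3, 0.954, -0.003]
wrist_force: [0.5, -0.0, -0.5]
gripper_width: 0.0287
finger_force: 59.4
```

Call:
carry_out(steps="97 -139 0 0 0 0.611;97 -139 0 0 0 0.611;97 -139 0 0 0 0.611;97 -139 0 0 0 0.611;97 -139 0 0 0 0.611")

```text
t: 71.45
tool_pos: [0.4296, -0.27, 0.2587]
ee_rot: [-0.004, -0.001, 1.0, -0.004]
wrist_force: [-0.5, 1.1, 0.0]
gripper_width: 0.0286
finger_force: 59.5
```

Call:
carry_out(steps="3.5 -54.5 60 0 0 0;3.5 -54.5 60 0 0 0;3.5 -54.5 60 0 0 0;3.5 -54.5 60 0 0 0")

```text
t: 71.95
tool_pos: [0.4258, -0.3256, 0.2006]
ee_rot: [-0.003, -0.0, 1.0, -0.005]
wrist_force: [0.2, -0.8, 0.4]
gripper_width: 0.0289
finger_force: 59.5
```

```bash
python3 - <<'E'
from h import *
im,s=hover('w19.png',(.426,-.3246),.0168)
chain([([.426,-.3246,.165],td(a_(-180)))])
E
```

```text
[ 0.4258 -0.3256  0.2006] 0.028893597444433965 71.95
apex 255.32 222 -> collar off tool x -0.5 mm col pred 253.5
spout blob x 247-266 y 196-219 cen [256.7 207.7]
pred at x-2mm tip [256.3 219.2] base edge [256.5 193.5]
pred at x+0mm tip [256.3 222. ] base edge [256.5 196.1]
pred at x+2mm tip [256.3 224.8] base edge [256.5 198.6]
n=0.6  -0.3 1.4 35.8 -0.010 -0.005 0.000
```

Call:
carry_out(steps="0 0.8 20 -0.01 -0.005 0;0 1.4 36 -0.01 -0.005 0;0 1.4 36 -0.01 -0.005 0")

```text
t: 72.38
tool_pos: [0.4241, -0.3247, 0.1629]
ee_rot: [-0.002, 0.0, 1.0, 0.001]
wrist_force: [-0.7, -0.4, 0.1]
gripper_width: 0.0288
finger_force: 59.5
```

Call:
carry_out(steps="0 0 3 0 0 0;0 0 6 0 0 0;0 0 9 0 0 0;0 0 12 0 0 0;0 0 12 0 0 0")

```text
t: 73.0
tool_pos: [0.4244, -0.3252, 0.1513]
ee_rot: [-0.001, 0.001, 1.0, 0.001]
wrist_force: [0.4, -0.3, 0.6]
gripper_width: 0.0285
finger_force: 59.5
```

Call:
carry_out(steps="0 0 3 0 0 0;0 0 6 0 0 0;0 0 9 0 0 0;0 0 12 0 0 0;0 0 12 0 0 0")

```text
t: 73.62
tool_pos: [0.4244, -0.3252, 0.1393]
ee_rot: [-0.001, 0.001, 1.0, 0.001]
wrist_force: [-0.7, 0.8, -0.1]
gripper_width: 0.0289
finger_force: 59.5
```

Call:
carry_out(steps="0 0 3 0 0 0;0 0 6 0 0 0;0 0 8 0 0 0;0 0 8 0 0 0")

```text
t: 74.12
tool_pos: [0.4244, -0.3252, 0.1314]
ee_rot: [-0.001, 0.001, 1.0, 0.001]
wrist_force: [0.4, -0.4, -0.7]
gripper_width: 0.0289
finger_force: 59.5
```

Call:
carry_out(steps="0 0 1 0 0 0;0 0 1.5 0 0 0;0 0 1.5 0 0 0")

```text
t: 74.5
tool_pos: [0.4245, -0.3252, 0.1301]
ee_rot: [-0.001, 0.001, 1.0, 0.001]
wrist_force: [1.0, -0.3, -0.9]
gripper_width: 0.0288
finger_force: 59.5
```

Call:
carry_out(steps="0 0 1 0 0 0;0 0 1.5 0 0 0;0 0 1.5 0 0 0")

```text
t: 74.88
tool_pos: [0.425, -0.3255, 0.13]
ee_rot: [-0.0, 0.0, 1.0, 0.0]
wrist_force: [-1.7, 2.5, 10.6]
gripper_width: 0.0283
finger_force: 61.0
```

Call:
carry_out(steps="0 0 1 0 0 0;0 0 1 0 0 0")

```text
t: 75.12
tool_pos: [0.4252, -0.3257, 0.1299]
ee_rot: [0.0, 0.0, 1.0, -0.0]
wrist_force: [-3.9, 5.5, 19.0]
gripper_width: 0.0286
finger_force: 62.1
```

Call:
carry_out(steps="0 0 -2 0 0 0;0 0 -2 0 0 0;0 0 -2 0 0 0;0 0 -2 0 0 0", grip=50)

```text
t: 75.62
tool_pos: [0.4244, -0.3252, 0.1293]
ee_rot: [-0.001, 0.001, 1.0, 0.001]
wrist_force: [-0.5, -0.0, 0.5]
gripper_width: 0.0499
finger_force: 0.0
```

Call:
carry_out(steps="0 0 -20 0 0 0;0 0 -60 0 0 0;0 0 -120 0 0 0;0 0 -120 0 0 0")

```text
t: 76.12
tool_pos: [0.427, -0.3265, 0.2545]
ee_rot: [0.003, 0.0, 1.0, -0.001]
wrist_force: [0.3, 0.4, -1.1]
gripper_width: 0.0498
finger_force: 0.0
```

```bash
python3 - <<'E'
from h import *
home('w20.png',(.426,-.3246)); print(pose()[0])
T=[([.42,-.1,.26],td(a_(-145))),([.41,.12,.26],td(a_(-105))),([.378,.360,.13],td(a_(-69)))]
chain(T);chk(T)
E
```

```text
collar z127 ext [ 0.4025 -0.3392] [ 0.441  -0.3104] cam [ 0.343 -0.326  0.375]
spout brightness [[86, 102, 110, 75, 56], [74, 36, 43, 27, 48], [29, 21, 17, 27, 27], [16, 12, 12, 15, 17], [17, 14, 7, 18, 20]]
[ 0.42576483 -0.32573836  0.25183254]
n=3.6  6.1 225.7 -8.3 -0.001 0.002 -0.612
n=3.7  -118.0 185.9 0.0 -0.000 0.000 -0.698
n=4.4  -223.5 93.0 130.0 -0.000 0.000 -0.628
8e-27 [ 0.23 -0.06 -0.48 -0.   -1.15 -1.19]
7e-29 [ 0.75 -0.07 -0.49 -0.   -1.15 -1.01]
3e-22 [ 1.14  0.23 -0.49 -0.   -0.86 -0.77]
```

Call:
carry_out(steps="6 226 -8 0 0 -0.612;6 226 -8 0 0 -0.612;6 226 -8 0 0 -0.612;6 226 -8 0 0 -0.612;6 226 -8 0 0 -0.612")

```text
t: 76.8
tool_pos: [0.4187, -0.0973, 0.2572]
ee_rot: [-0.001, -0.303, 0.953, 0.001]
wrist_force: [0.9, 0.1, -0.8]
gripper_width: 0.0502
finger_force: 0.0
```

Call:
carry_out(steps="-118 186 0 0 0 -0.698;-118 186 0 0 0 -0.698;-118 186 0 0 0 -0.698;-118 186 0 0 0 -0.698;-118 186 0 0 0 -0.698")

```text
t: 77.42
tool_pos: [0.4091, 0.1219, 0.2571]
ee_rot: [-0.001, -0.61, 0.793, 0.001]
wrist_force: [-1.2, -0.1, -1.0]
gripper_width: 0.05
finger_force: 0.0
```

Call:
carry_out(steps="-224 93 128 0 0 -0.628;-224 93 128 0 0 -0.628;-224 93 128 0 0 -0.628;-224 93 128 0 0 -0.628;-224 93 128 0 0 -0.628")

```text
t: 78.05
tool_pos: [0.377, 0.3617, 0.1277]
ee_rot: [0.002, 0.824, -0.567, -0.001]
wrist_force: [0.5, -0.1, 0.6]
gripper_width: 0.0501
finger_force: 0.0
```

```bash
python3 - <<'E'
from h import *
collars('w21.png',[np.array(q) for q in [(.378,.357),(.575,.305)]])
chain([([.378,.360,.032],td(a_(-69)))])
E
```

```text
[0.377  0.3617 0.1277] [0.4067 0.2851 0.2485] 0.05008405963038008 78.05
[253.1 199.1] 1526.5 [0.3791 0.3576] corner dir 52.3 29.4 [0.3622 0.3391] [0.3951 0.3757]
n=1.5  2.8 -0.4 95.1 0.004 -0.001 -0.002
```

Call:
carry_out(steps="2 -1 40 0.004 0 0;3 -1.2 75 0.004 0 0;3 -1.2 95 0.004 0 0;3 -1.2 95 0.004 0 0")

```text
t: 78.6
tool_pos: [0.3794, 0.3567, 0.0341]
ee_rot: [0.0, 0.823, -0.568, 0.0]
wrist_force: [1.0, 0.1, 0.8]
gripper_width: 0.0505
finger_force: 0.0
```

Call:
carry_out(steps="0 0 0 0 0 0;0 0 0 0 0 0;0 0 0 0 0 0;0 0 0 0 0 0;0 0 0 0 0 0", grip=20)

```text
t: 79.22
tool_pos: [0.3797, 0.3595, 0.0366]
ee_rot: [-0.002, 0.824, -0.567, 0.0]
wrist_force: [1.3, -2.2, 7.3]
gripper_width: 0.0286
finger_force: 60.0
```

Call:
carry_out(steps="0 0 -40 0 0 0;0 0 -100 0 0 0;0 0 -160 0 0 0;0 0 -220 0 0 0;0 0 -220 0 0 0")

```text
t: 79.85
tool_pos: [0.3801, 0.3604, 0.2613]
ee_rot: [-0.007, 0.824, -0.566, -0.0]
wrist_force: [-1.1, -1.0, -1.3]
gripper_width: 0.0286
finger_force: 59.4
```

```bash
python3 - <<'E'
from h import *
T=[([.41,.13,.26],td(a_(-105))),([.43,-.1,.26],td(a_(-145))),([.37,-.26,.26],td(a_(-180))),([.3475,-.312,.2],td(a_(-180)))]
chain(T);chk(T)
E
```

```text
n=3.7  225.9 54.6 -1.1 -0.008 0.011 0.628
n=3.7  217.0 -78.8 -0.0 0.000 -0.000 0.698
n=3.3  140.9 -96.6 -0.0 0.000 -0.000 0.611
n=1.3  22.5 -52.0 60.0 0.000 0.000 0.000
9e-22 [ 0.77 -0.06 -0.48 -0.   -1.15 -1.03]
1e-20 [ 0.22 -0.04 -0.46  0.   -1.15 -1.18]
5e-26 [-0.17 -0.02 -0.44 -0.   -1.15 -1.4 ]
3e-31 [-0.31  0.06 -0.51 -0.   -1.01 -1.26]
```

Call:
carry_out(steps="226 55 -1 -0.008 0.011 0.628;226 55 -1 -0.008 0.011 0.628;226 55 -1 -0.008 0.011 0.628;226 55 -1 -0.008 0.011 0.628;226 55 -1 -0.008 0.011 0.628")

```text
t: 80.47
tool_pos: [0.4077, 0.1251, 0.2557]
ee_rot: [-0.005, -0.607, 0.795, -0.002]
wrist_force: [0.5, 0.5, -0.3]
gripper_width: 0.029
finger_force: 59.4
```

Call:
carry_out(steps="217 -79 0 0 0 0.698;217 -79 0 0 0 0.698;217 -79 0 0 0 0.698;217 -79 0 0 0 0.698;217 -79 0 0 0 0.698")

```text
t: 81.1
tool_pos: [0.4281, -0.1041, 0.2572]
ee_rot: [-0.004, -0.298, 0.954, -0.003]
wrist_force: [-1.1, 0.9, -0.6]
gripper_width: 0.0288
finger_force: 59.4
```

Call:
carry_out(steps="141 -97 0 0 0 0.611;141 -97 0 0 0 0.611;141 -97 0 0 0 0.611;141 -97 0 0 0 0.611;141 -97 0 0 0 0.611")

```text
t: 81.72
tool_pos: [0.3686, -0.2621, 0.2592]
ee_rot: [-0.003, -0.0, 1.0, -0.004]
wrist_force: [-0.7, -0.5, -1.0]
gripper_width: 0.0285
finger_force: 59.5
```

Call:
carry_out(steps="22.5 -52 60 0 0 0;22.5 -52 60 0 0 0;22.5 -52 60 0 0 0;22.5 -52 60 0 0 0")

```text
t: 82.22
tool_pos: [0.3466, -0.3147, 0.201]
ee_rot: [-0.002, -0.001, 1.0, -0.005]
wrist_force: [-0.1, 0.1, 0.5]
gripper_width: 0.0286
finger_force: 59.5
```

```bash
python3 - <<'E'
from h import *
im,s=hover('w22.png',(.347,-.3123),.0186)
chain([([.347,-.3123,.168],td(a_(-180)))])
E
```

```text
[ 0.3466 -0.3147  0.201 ] 0.02855909190196561 82.225
apex 254.33333333333334 224 -> collar off tool x -2.4 mm col pred 253.5
spout blob x 248-267 y 198-221 cen [257.6 209.8]
pred at x-2mm tip [258.5 219.1] base edge [258.4 193.4]
pred at x+0mm tip [258.5 221.9] base edge [258.4 196. ]
pred at x+2mm tip [258.5 224.7] base edge [258.4 198.5]
n=0.5  -0.5 2.7 33.1 -0.009 -0.004 0.001
```

Call:
carry_out(steps="-0.5 1.2 18 -0.009 -0.004 0;-0.5 2.5 33 -0.009 -0.004 0;-0.5 2.5 33 -0.009 -0.004 0")

```text
t: 82.65
tool_pos: [0.3461, -0.3123, 0.1672]
ee_rot: [-0.001, -0.0, 1.0, 0.0]
wrist_force: [0.0, -0.2, 0.5]
gripper_width: 0.0285
finger_force: 59.5
```

```bash
python3 - <<'E'
from h import *
s=manip.sense(); p,r=pose(s); print(p.round(4),'collar at',(p+r.apply([-.0024,.0003,.0186])).round(4),'bottom',(p+r.apply([-.0024,.0003,.0326])).round(4))
E
```

```text
[ 0.3461 -0.3123  0.1672] collar at [ 0.3484 -0.312   0.1486] bottom [ 0.3484 -0.312   0.1346]
```

Call:
carry_out(steps="0 -0.3 3 0 0 0;0 -0.3 6 0 0 0;0 -0.3 9 0 0 0;0 -0.3 12 0 0 0;0 -0.3 12 0 0 0")

```text
t: 83.28
tool_pos: [0.3456, -0.3132, 0.1548]
ee_rot: [-0.001, 0.0, 1.0, 0.0]
wrist_force: [-0.7, -0.1, -0.0]
gripper_width: 0.0285
finger_force: 59.5
```

Call:
carry_out(steps="0 0 3 0 0 0;0 0 6 0 0 0;0 0 9 0 0 0;0 0 12 0 0 0;0 0 12 0 0 0")

```text
t: 83.9
tool_pos: [0.3456, -0.3131, 0.1427]
ee_rot: [-0.001, 0.0, 1.0, 0.0]
wrist_force: [-0.5, -0.5, -0.7]
gripper_width: 0.0285
finger_force: 59.5
```

Call:
carry_out(steps="0 0 3 0 0 0;0 0 6 0 0 0;0 0 9 0 0 0;0 0 10 0 0 0;0 0 10 0 0 0")

```text
t: 84.52
tool_pos: [0.3458, -0.3132, 0.1329]
ee_rot: [-0.001, 0.0, 1.0, 0.0]
wrist_force: [0.1, -0.0, -0.2]
gripper_width: 0.029
finger_force: 59.5
```

Call:
carry_out(steps="0 0 1 0 0 0;0 0 1.5 0 0 0;0 0 1.5 0 0 0")

```text
t: 84.9
tool_pos: [0.3459, -0.3132, 0.1317]
ee_rot: [-0.001, 0.0, 1.0, 0.0]
wrist_force: [0.4, 0.6, 1.4]
gripper_width: 0.0287
finger_force: 59.8
```

Call:
carry_out(steps="0 0 1 0 0 0;0 0 1.5 0 0 0;0 0 1.5 0 0 0")

```text
t: 85.28
tool_pos: [0.3464, -0.3136, 0.1317]
ee_rot: [-0.0, -0.0, 1.0, -0.0]
wrist_force: [-3.3, 3.6, 17.8]
gripper_width: 0.0286
finger_force: 61.6
```

Call:
carry_out(steps="0 0 -2 0 0 0;0 0 -2 0 0 0;0 0 -2 0 0 0;0 0 -2 0 0 0", grip=50)

```text
t: 85.78
tool_pos: [0.3457, -0.3132, 0.1318]
ee_rot: [-0.001, 0.0, 1.0, 0.0]
wrist_force: [0.2, 0.0, 0.3]
gripper_width: 0.0499
finger_force: 0.0
```

Call:
carry_out(steps="0 0 -20 0 0 0;0 0 -60 0 0 0;0 0 -120 0 0 0;0 0 -120 0 0 0")

```text
t: 86.28
tool_pos: [0.3481, -0.3144, 0.2566]
ee_rot: [0.003, -0.0, 1.0, -0.002]
wrist_force: [0.3, -0.3, -1.0]
gripper_width: 0.05
finger_force: 0.0
```

Call:
carry_out(steps="-60 200 -30 0 0 0;-100 270 -40 0 0 0;-100 270 -40 0 0 0;-100 270 -40 0 0 0;-100 270 -40 0 0 0")

```text
t: 86.9
tool_pos: [0.4465, -0.0409, 0.2919]
ee_rot: [-0.001, -0.001, 1.0, 0.0]
wrist_force: [0.1, -0.2, -0.9]
gripper_width: 0.0501
finger_force: 0.0
```

```bash
python3 - <<'E'
from h import *
im,s=shot('wrist','w23.png'); i2,_=shot('side','s23.png'); it,_=shot('top','t23.png'); print(s['tool_pos'],s['t'])
big=cv2.resize(i2[120:220,220:350],None,fx=4,fy=4,interpolation=cv2.INTER_CUBIC)
cv2.imwrite('pics/m23.png',np.hstack([big,it[80:480][:,100:380][:, :][0:304] if False else cv2.resize(it[90:290,100:400],(600*280//600,400))])[...,::-1])
# collar top / bottom rows in the side view against prediction
C=cam('side')
for x,y in [(.348,-.3125),(.426,-.3246),(.5055,-.324),(.582,-.324)]:
    t=proj(C,(x,y,.127));b=proj(C,(x,y+.017,.099)); c=int(round(t[0])); col=i2.max(2)[:,c-1:c+2].mean(1); r=np.where(col[int(t[1])-15:int(b[1])+15]<60)[0]+int(t[1])-15
    print('pred top %.1f bottom %.1f'%(t[1],b[1]),'dark rows',r.min() if len(r) else None,r.max() if len(r) else None,col[int(t[1])-8:int(b[1])+6].round().astype(int).tolist())
E
```

```text
[ 0.44654573 -0.04087978  0.29188247] 86.9
pred top 140.8 bottom 151.0 dark rows 143 149 [204, 203, 203, 203, 202, 202, 197, 172, 116, 94, 80, 49, 29, 23, 26, 24, 23, 28, 62, 116, 149, 154, 164, 174]
pred top 138.6 bottom 148.6 dark rows 123 147 [41, 41, 75, 133, 185, 216, 215, 174, 109, 87, 67, 40, 28, 23, 24, 22, 25, 31, 97, 153, 153, 156, 171, 162]
pred top 137.9 bottom 147.9 dark rows 140 146 [201, 202, 202, 202, 202, 201, 197, 172, 115, 85, 70, 42, 27, 23, 22, 25, 26, 31, 85, 140, 149, 156, 170, 167]
pred top 137.1 bottom 147.1 dark rows 139 145 [204, 202, 201, 201, 202, 202, 188, 131, 94, 82, 53, 27, 22, 23, 24, 22, 27, 63, 115, 143, 151, 162, 174, 154]
```

View pics/m23.png

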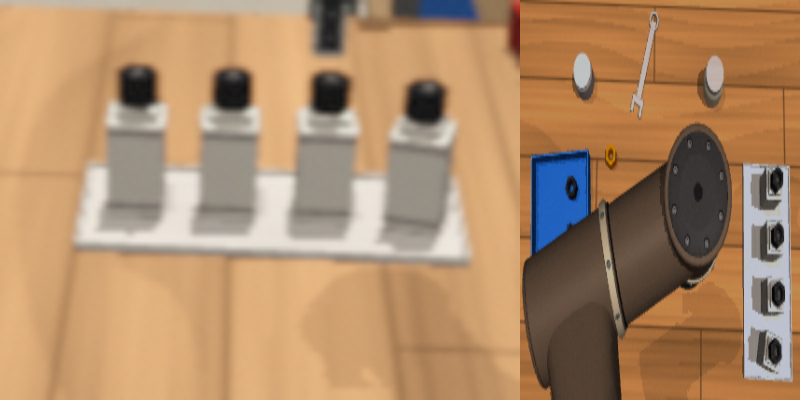

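The side view shows four upright bottles in the tray, each with a collar seated on the shoulder: the dark rows end within 1–2 px of the predicted shoulder rows for all four. In the top view the bystanders are where they started. Handing in.

```bash
python3 -c "
from bench import manip
print(manip.hand_in())"
```

```text
the job is handed in; nothing more can be done
None
```

I handed the job in at about 87 s: all three fallen bottles stand upright in the tray beside bottle3, and each of the four bottles has a collar pushed home on its shoulder. I never touched the bolt, the socket or the bystanders. The hand-in returned no verdict, so this rests on my own camera and contact-force checks.

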